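# Gauge the stern tube of a model boat

### The arm

A 6-joint arm with a two-finger parallel gripper is mounted at the origin on the work surface. World frame = base frame: x ahead of the robot, y to its left, z up, the work surface at z = 0. Lengths are in m, angles in rad, forces in N, time in s.
With the tool pointing down it reaches from about 0.35 to 0.775 m from the base axis. Payload 7.3 kg.
Tool frame: the origin (TCP) lies between the finger pads; the fingertips stand 25 mm ahead of it and the grasp point (between the pads) lies 6 mm ahead of it; y points along the fingers, z is the direction in which the jaws open and shut, and the axes are right-handed (so a half turn about y gives the same grasp; the last joint's range is limited). The gripper opens to 92 mm and grips with 3 to 60 N. Pads are 19 mm wide; open, the fingers measure 130 mm over their backs; the gripper's body (75 mm by 190 mm) begins 47 mm behind the grasp point.
Start: joints at [-1.43, 0.342, 1.524, -0, 1.275, -0.146], TCP at [0.149, -0.504, 0.252] pointing down, gripper open.
Joint ranges: [-2.53, 2.53], [-0.77, 2.02], [0.04, 2.7], [-1, 4.14], [0.28, 2.66], [-3.11, 3.11]. Speed limits (rad/s): [2.57, 2.57, 3.14, 3.14, 3.14, 3.14].

### API

Orientations are given as [roll, pitch, yaw] about the fixed x, y, z axes, in that order (R = Rz(yaw) Ry(pitch) Rx(roll)).
In Python, from cell import sensors, read_camera, hand_in gives the robot as it stands. The module is installed in compiled form; this text tells all that it offers.
- The arm moves only by the tool send_rows, never from a script. Its argument "motion" is a list that holds one entry, the list of rows, each a list of 4 numbers: the shift along the tool's x, y, z in m, then the turn about the tool's y in degrees. In form: [[[tx, ty, tz, twist], ...]]. A call has 1 to 8 rows; each row is the pose to reach, as a shift and turn from the pose measured when the call began, along the tool's axes at that moment; what a row does not reach only later rows make up. A row lasts 1/10 s, in which the tool goes at most 50 mm and 8.59 degrees, less where a joint would pass 70% of its speed; a pose out of reach is approached as far as the arm can. A call with a gripper value outside its range is refused whole. "gripper" is the opening, from 0 (shut) to 1 (fully open), set as the call begins (left out, the last holds). The fingers move at their own pace and stop on an object; "grip_force" is the grip in N (left out, the last holds). Time passes only in rows, so rows that repeat a pose let the fingers close. It gives the time, the measured TCP pose, the force and the opening at its end, in the units of the state.
- sensors.observe(): the state, without advancing time (a new reading comes with each control period).
- read_camera(name): name is "scene" or "side" or "wrist"; returns a dict with "frame" (480x640x3 uint8, red, green, blue), "fx", "fy", "cx", "cy" (pixels), "extrinsics" (4x4, takes a point from world to camera coordinates). Camera axes: x right, y up, looking along -z (the intrinsics and any distortion apply to the point x, -y, -z); pixel columns grow to the right and rows downward; lengths in m; the calibration is good to about 2 mm. The wrist camera is an equidistant fisheye: a pixel r from the principal point sees the ray r / f radians off the axis. A picture is of the moment at which its call begins. There is no depth.
- hand_in(): hands the job in, once; it reports no verdict.
The state is a dict: "time": time; "qpos": joint angles; "qvel": joint speeds; "joint_efforts": joint torques, N m; "tool_pos": TCP position; "tool_rot": TCP orientation; "contact_force": force on the tool from outside, world axes, zero at the start; "torque": the same for the moment, N m; "opening": finger opening in m.
Only numpy, scipy, OpenCV 4.12 (cv2) and the standard library are available. Lean on these libraries where they do the work, as an engineer would, in place of code of your own. Each camera call takes 0.05 s, during which the arm holds its last target.

### The job

Two model tug boats wait on the right of the bench: set the one with the round tag on its foredeck fully home in the gauging cradle, bow against the stop end, let go of it, and leave the other boat (narrow bar tag) and the clutter alone. Then take the gauge rod by its square handle from its rest, push it straight into that boat's stern tube until the collar stops against the tube's end for a moment, and pull it right out again. Finish by still holding the rod level and still in the gripper, clear of everything else, with its tip over the cross of the reading block at the height of the top of the block's little post; do not put it down or let go.

Things in the scene. Friction and masses are not known exactly. Their poses are not given: they have to be found in the camera images.
- pass_boat: model tug boat: white hull 150 mm long with a round bow, 56 mm wide, deck 40 mm above its flat underside, blue block wheelhouse on deck (40 mm along the boat, 34 mm wide, its top 90 mm above the underside, its middle 12 mm aft of the boat's middle); a brass stern tube sticks 12 mm out of the stern. This one has the round tag, a 30 mm aluminium disc on the foredeck. Origin: middle of the underside; x to the bow, z up. Weighs about 0.35 kg.
- pass_boat_house (a point): middle of this boat's wheelhouse, where it can be grasped across its 34 mm width (along y): 65 mm above the underside, 25 mm above the deck and 25 mm below the roof. Axes as the boat's.
- pass_boat_tube (a point): centre of the mouth of this boat's stern tube: 87 mm aft of the boat's middle, 24 mm above its underside. The tube runs level along the boat's x towards the bow: outside 22 mm, bore 13 mm, straight, 72 mm deep. Axes as the boat's.
- other_boat_house (a point): middle of the wheelhouse of the other boat, the same in every way but for its tag: a narrow bar 9 x 36 mm across the foredeck. It stays where it is.
- cradle: fixed gauging cradle on the left: a wooden base block 185 x 110 mm, 30 mm high, with a shallow pocket for one boat: low side rails 62 mm apart with lips sloping outward (up to 53 mm above the bench), a sloping stop at the bow end (its own +x) and two 8 mm studs at the stern end, open between them for the tube; the pocket is 157 mm long. Origin: under its middle, on the bench; x to the bow end, which points to the robot's left; z up.
- cradle_seat (a point): the middle of the pocket's floor, 30 mm above the bench; a boat that is home has the middle of its underside here (2 to 5 mm of play each way) and its bow along +x. Axes as the cradle's.
- rod: gauge rod, 0.10 kg, lying level on its rest at the start. x runs along it to the tip. Square dark handle 16 x 16 mm, 80 mm long, centred on the origin; then a steel collar 26 mm across and 8 mm thick (x = 40 to 48 mm); then a steel rod 8 mm across and 58 mm long with a slightly tapered tip. It balances about 24 mm ahead of the handle's middle.
- rod_handle (a point): the middle of the handle, where it is grasped (across its 16 mm width); 60 mm above the bench at the start. Axes as the rod's.
- rod_collar (a point): centre of the collar's front face, 48 mm ahead of the handle's middle.
- rod_tip (a point): the rod's tip, 106 mm ahead of the handle's middle.
- rod_rest: fixed aluminium rest for the rod: base 140 x 50 mm, 8 mm high, and two forked uprights with cheeks up to 64 mm high: one (26 mm wide) under the handle's back end, its middle 33 mm behind the handle's middle, one under the thin rod 80 mm ahead of it. The rod lifts straight up out of it. Origin on the bench under the handle's middle; x to the rod's tip.
- reading_block: fixed dark steel block 80 x 80 mm with a white top that bears a black cross at its centre, 50 mm above the bench; a steel post 8 mm across stands 33 mm from the cross towards the block's own +x, its top 100 mm above the bench. Origin under the cross on the bench, z up.
- read_point (a point): the point where the tip is to be held: above the cross, level with the top of the post (100 mm above the bench, 50 mm above the white top).
- bottle: tall plain white bottle, 66 mm across, 140 mm high, standing far out beyond the task's things. Clutter: leave alone. Origin at its underside.
- paint_pot: open white pot, 64 mm across, 45 mm high, standing near the robot on its right. Clutter: leave alone. Origin at its underside.
- jar: small clear jar with a grey cap, 52 mm across, 60 mm high, at the far left. Clutter: leave alone. Origin at its underside.
- spare_house: loose white wheelhouse casting (a block 40 x 34 mm, 50 mm high), on the left. Clutter: leave alone. Origin at its underside.
- brush: paint brush 160 mm long lying on the bench, far out in the middle. Clutter: leave alone. Origin at its underside.
- fender: rubber ring, 48 mm across, 12 mm high, far out on the right. Clutter: leave alone. Origin at its underside.
Things that resemble listed ones, but are neither listed nor needed, are in the scene too. There is more than one size of the rod; the job needs the smallest.

How it is judged:
By the outcome, as a careful person would: the job done as asked, in the order asked, and still so for the second after the job is handed in, while the arm keeps its last pose, push and grip.
It also fails if it takes over 64 s, if anything falls off the work surface, if the arm or the gripper's body presses on something with over 40 N, if the wrist force passes 120 N, or if a joint passes its speed limit or range.

## Working session

There is one attempt and no reset: what is moved stays moved. The work goes in short steps, Python scripts to look and compute and a tool call to move; the robot and the scene stay as the last step left them, time stands still between calls to the robot, and variables do not carry over. Pictures are saved under pics/ and viewed, and the job is handed in when it is done.

Besides the shell and the picture viewer there is one more tool, called after "Emit:" as a command line: name --argument value ..., lists and objects as JSON in quotes. send_rows: Moves the arm, as the interface text tells. Its arguments: {"type":"object","properties":{"motion":{"type":"array"},"gripper":{"type":"number"},"grip_force":{"type":"number"}},"required":["motion"]}

```bash
mkdir -p pics; ls; cat > h.py <<'E'
import numpy as np, cv2
from cell import sensors, read_camera, hand_in
def save(name,fn):
    c=read_camera(name); cv2.imwrite('pics/'+fn,c['frame'][:,:,::-1]); np.savez('pics/'+fn[:-4]+'.npz',**c); return c
E
python3 - <<'E'
from h import *
s=sensors.observe(); print(s)
for n in ['scene','side','wrist']:
    c=save(n,n+'0.png'); print(n,c['fx'],c['fy'],c['cx'],c['cy'],c.keys()); print(np.round(c['extrinsics'],3))
E
```

```text
pics
{'time': 0.0, 'qpos': array([-1.42998242e+00,  3.42724357e-01,  1.52503088e+00, -8.22985948e-06,
        1.27541551e+00, -1.45984936e-01]), 'qvel': array([-0.00082269,  0.00022402, -0.00032236, -0.00025845, -0.00092383,
       -0.00258447]), 'joint_efforts': array([-2.39805006e-03, -4.31252682e+01, -2.44216275e+01,  7.15808664e-02,
        5.61466638e-02, -1.40615430e-04]), 'tool_pos': array([ 0.14848642, -0.5031672 ,  0.25103926]), 'tool_rot': array([-1.57235878e+00,  2.21774309e-04, -2.85479158e+00]), 'contact_force': array([ 0.19803784, -0.59920108,  1.08389625]), 'torque': array([-0.02200302, -0.03947339, -0.0089592 ]), 'opening': 0.09129352201563593}
scene 477.25313546607066 477.25313546607066 318.16439669637293 248.87387273869393 dict_keys(['frame', 'fx', 'fy', 'cx', 'cy', 'extrinsics'])
[[ 0.794  0.607  0.01  -0.39 ]
 [-0.411  0.526  0.745  0.127]
 [ 0.447 -0.595  0.667 -1.328]
 [ 0.     0.     0.     1.   ]]
side 516.4846773401034 516.4846773401034 319.48047843938343 233.30380431376688 dict_keys(['frame', 'fx', 'fy', 'cx', 'cy', 'extrinsics'])
[[-0.96  -0.279  0.002  0.462]
 [ 0.215 -0.736  0.642 -0.153]
 [-0.177  0.617  0.767 -1.092]
 [ 0.     0.     0.     1.   ]]
wrist 371.64829954431775 371.64829954431775 327.0057923190466 236.69845820466833 dict_keys(['frame', 'fx', 'fy', 'cx', 'cy', 'extrinsics'])
[[ 0.282 -0.959 -0.002 -0.523]
 [ 0.918  0.271 -0.289  0.036]
 [ 0.277  0.079  0.957 -0.391]
 [ 0.     0.     0.     1.   ]]
```

View pics/scene0.png

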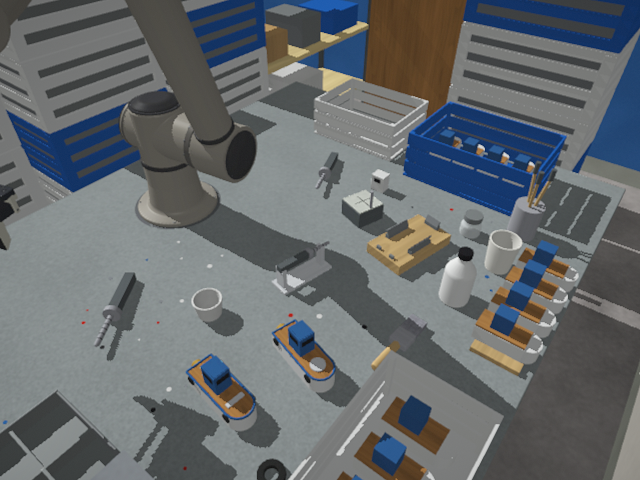

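View pics/side0.png

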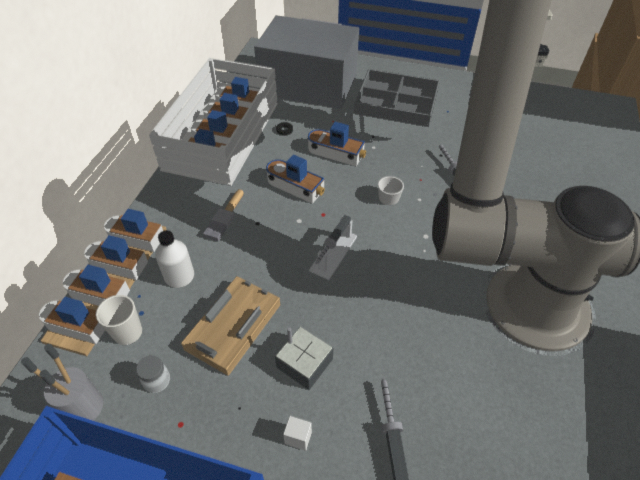

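View pics/wrist0.png

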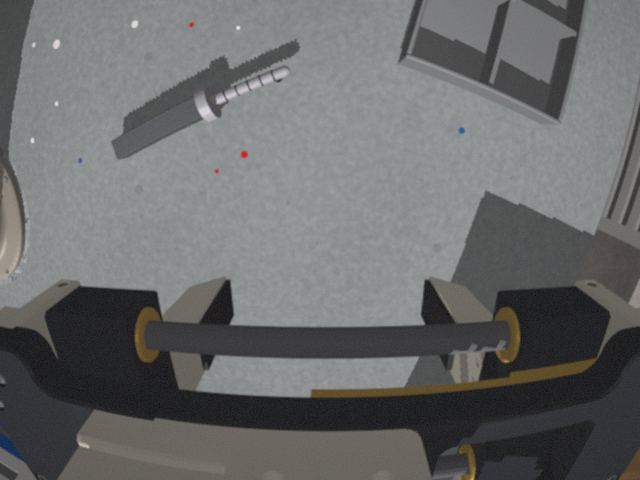

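```bash
python3 - <<'E'
import cv2,numpy as np
a=cv2.imread('pics/scene0.png')
def crop(im,x,y,w,h,f,fn): cv2.imwrite(fn,cv2.resize(im[y:y+h,x:x+w],None,fx=f,fy=f,interpolation=cv2.INTER_CUBIC))
crop(a,170,300,190,140,4,'pics/c1.png')
crop(a,260,170,200,140,4,'pics/c2.png')
b=cv2.imread('pics/side0.png')
crop(b,170,200,200,150,4,'pics/c3.png')
crop(b,250,110,140,100,5,'pics/c4.png')
E
```

```text
(no output)
```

View pics/c1.png

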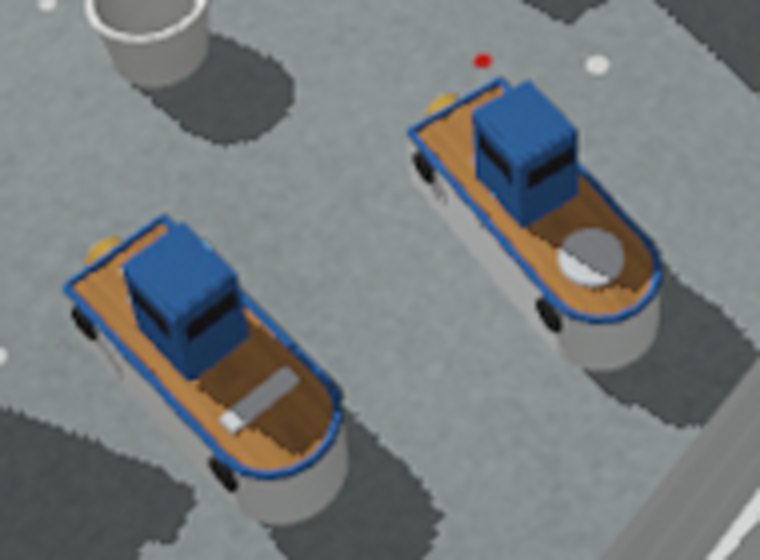

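View pics/c2.png

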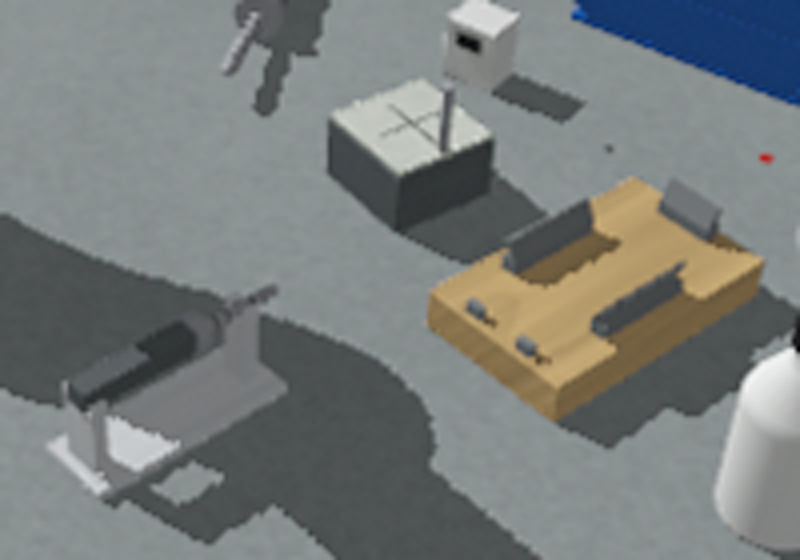

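View pics/c3.png

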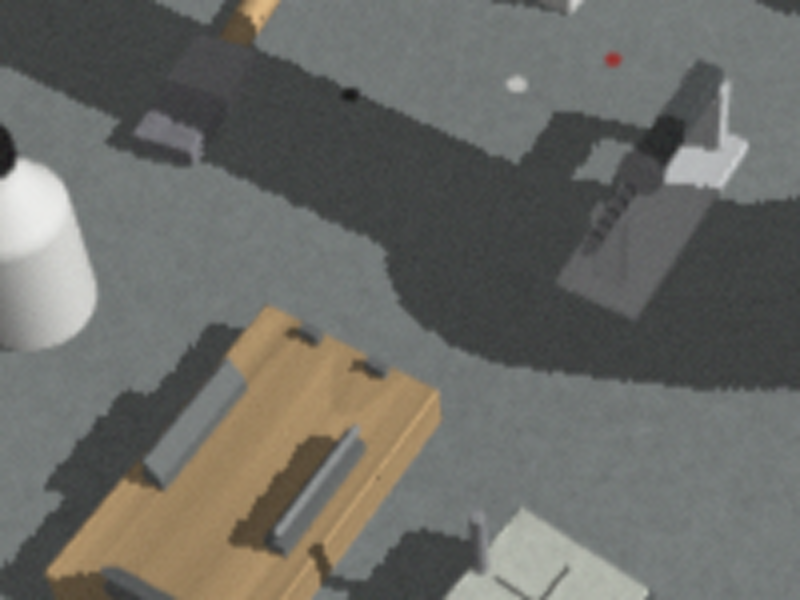

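View pics/c4.png

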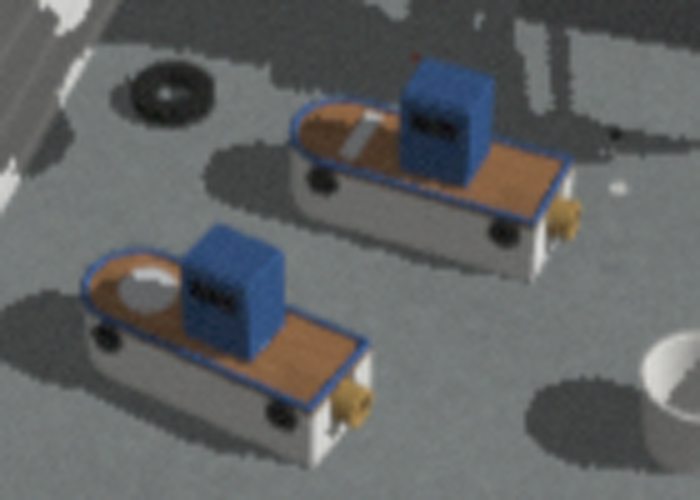

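```bash
cat >> h.py <<'E'
from scipy.spatial.transform import Rotation as Rr
def ray(c,p):
    E=np.asarray(c['extrinsics']); R=E[:3,:3]; o=-R.T@E[:3,3]
    u=(p[0]-float(c['cx']))/float(c['fx']); v=(p[1]-float(c['cy']))/float(c['fy'])
    if abs(float(c['fx'])-371.648)<.1:
        r=np.hypot(u,v); k=np.sin(r)/r if r>1e-9 else 1; d=np.array([u*k,-v*k,-np.cos(r)])
    else: d=np.array([u,-v,-1.])
    d=R.T@d; return o,d/np.linalg.norm(d)
def onz(c,p,z):
    o,d=ray(c,p); return o+d*(z-o[2])/d[2]
def tri(c1,p1,c2,p2):
    o1,d1=ray(c1,p1);o2,d2=ray(c2,p2)
    A=np.stack([d1,-d2],1); t=np.linalg.lstsq(A,o2-o1,rcond=None)[0]
    a=o1+d1*t[0]; b=o2+d2*t[1]; return (a+b)/2, np.linalg.norm(a-b)
def ld(fn): return dict(np.load('pics/'+fn+'.npz'))
def proj(c,P):
    E=np.asarray(c['extrinsics']); q=E[:3,:3]@np.asarray(P)+E[:3,3]
    x,y,z=q[0],-q[1],-q[2]
    if abs(float(c['fx'])-371.648)<.1:
        th=np.arctan2(np.hypot(x,y),z); n=np.hypot(x,y); return np.array([float(c['cx'])+float(c['fx'])*th*x/n, float(c['cy'])+float(c['fy'])*th*y/n])
    return np.array([float(c['cx'])+float(c['fx'])*x/z, float(c['cy'])+float(c['fy'])*y/z])
def to(P,yaw_z=None):
    """grasp-point-target P (TCP pos) ; yaw of tool z axis in world. prints shift in tool axes and twist"""
    s=sensors.observe(); R=Rr.from_euler('xyz',s['tool_rot']).as_matrix()
    d=R.T@(np.asarray(P)-s['tool_pos']); out=list(np.round(d,4))
    if yaw_z is not None:
        zc=np.arctan2(R[1,2],R[0,2]); dy=(yaw_z-zc+np.pi/2)%np.pi-np.pi/2
        out.append(round(float(np.degrees(-dy)),2))
    return out
E
python3 - <<'E'
from h import *
np.set_printoptions(precision=4,suppress=True)
s=ld('scene0'); d=ld('side0')
c1=lambda x,y:(170+x/4,300+y/4); c2=lambda x,y:(260+x/4,170+y/4); c3=lambda x,y:(170+x/4,200+y/4); c4=lambda x,y:(250+x/5,110+y/5)
print('roof scene'); r=np.array([onz(s,c1(*p),.09) for p in [(474,116),(527,83),(577,131),(524,165)]]); print(r,r.mean(0))
print('roof side'); r=np.array([onz(d,c4(*p),.09) for p in [(218,226),(285,262),(252,290),(182,250)]]); print(r,r.mean(0))
print('disc',onz(s,c1(592,257),.04),onz(d,c4(150,290),.04))
print('stern',[onz(s,c1(*p),.04) for p in [(410,132),(503,80)]],[onz(d,c4(*p),.04) for p in [(310,405),(370,345)]])
print('cradle');r=np.array([onz(s,c2(*p),.03) for p in [(430,293),(555,385),(763,257),(635,178)]]); print(r,r.mean(0))
print('cradle side',[onz(d,c3(*p),.03) for p in [(270,308),(438,392)]])
print('cross',onz(s,c2(412,122),.05),onz(d,(170+537/4,200+598/4),.05),'post',onz(s,c2(448,90),.1),onz(d,c3(478,516),.1))
print('rod tip',tri(s,c2(275,290),d,c3(595,245)),'coll',tri(s,c2(210,325),d,c3(648,175)))
E
```

```text
roof scene
[[ 0.5756 -0.203   0.09  ]
 [ 0.5827 -0.1725  0.09  ]
 [ 0.6189 -0.1805  0.09  ]
 [ 0.6117 -0.2106  0.09  ]] [ 0.5972 -0.1916  0.09  ]
roof side
[[ 0.6085 -0.2099  0.09  ]
 [ 0.5695 -0.1943  0.09  ]
 [ 0.5788 -0.1711  0.09  ]
 [ 0.6199 -0.1885  0.09  ]] [ 0.5942 -0.191   0.09  ]
disc [ 0.6457 -0.2033  0.04  ] [ 0.6458 -0.2076  0.04  ]
stern [array([ 0.5301, -0.2005,  0.04  ]), array([ 0.5454, -0.1467,  0.04  ])] [array([ 0.5448, -0.1525,  0.04  ]), array([ 0.5283, -0.2007,  0.04  ])]
cradle
[[0.5254 0.1529 0.03  ]
 [0.6267 0.1295 0.03  ]
 [0.6709 0.3101 0.03  ]
 [0.5689 0.3323 0.03  ]] [0.598  0.2312 0.03  ]
cradle side [array([0.6263, 0.1286, 0.03  ]), array([0.5231, 0.1536, 0.03  ])]
cross [0.4334 0.2699 0.05  ] [0.4358 0.2605 0.05  ] post [0.4675 0.2527 0.1   ] [0.4652 0.2532 0.1   ]
rod tip (array([0.4677, 0.0652, 0.0627]), np.float64(0.006544895547310025)) coll (array([0.4552, 0.0152, 0.0648]), np.float64(0.01193312284182624))
```

```bash
python3 - <<'E'
from h import *
s=sensors.observe(); R=Rr.from_euler('xyz',s['tool_rot']).as_matrix(); print(R.round(3))
print(to([.58,-.19,.25],np.radians(76)))
E=np.asarray(read_camera('wrist')['extrinsics']);print('cam pos',-E[:3,:3].T@E[:3,3]-s['tool_pos'], 'in tool',R.T@(-E[:3,:3].T@E[:3,3]-s['tool_pos']))
c=ld('scene0');print('other roof',onz(c,(216,367),.09))
E
```

```text
[[-0.959 -0.     0.283]
 [-0.283  0.001 -0.959]
 [-0.    -1.    -0.001]]
[np.float64(-0.5025), np.float64(0.0015), np.float64(-0.1784), 30.43]
cam pos [0.07490221 0.02327587 0.13273186] in tool [-0.07845225 -0.13271567 -0.00128442]
other roof [ 0.52995697 -0.3436335   0.09      ]
```

Emit:
send_rows --motion '[[[-0.25,0,-0.09,15],[-0.5,0,-0.178,30],[-0.5,0,-0.178,30],[-0.5,0,-0.178,30],[-0.5,0,-0.178,30],[-0.5,0,-0.178,30],[-0.5,0,-0.178,30],[-0.5,0,-0.178,30]]]' --gripper 0.75

```text
time: 1.0
tool_pos: [0.462, -0.2751, 0.2516]
tool_rot: [-1.572, -0.0, 2.905]
contact_force: [0.7, -1.4, -0.1]
opening: 0.0688
```

```bash
python3 - <<'E'
from h import *
print(to([.58,-.19,.25],np.radians(76)))
E
```

```text
[np.float64(-0.0947), np.float64(0.0016), np.float64(-0.1104), 0.43]
```

Emit:
send_rows --motion '[[[-0.045,0,-0.053,0],[-0.08,0,-0.11,0.4],[-0.08,0.03,-0.11,0.4],[-0.08,0.03,-0.11,0.4],[-0.08,0.03,-0.11,0.4],[-0.08,0.03,-0.11,0.4]]]'

```text
time: 1.6
tool_pos: [0.5653, -0.1877, 0.2222]
tool_rot: [-1.571, 0.0, 2.897]
contact_force: [-0.3, 0.2, 0.1]
opening: 0.0687
```

```bash
python3 - <<'E'
from h import *
save('wrist','wrist1.png'); print(sensors.observe()['tool_pos'])
E
```

```text
[ 0.56521849 -0.18805503  0.22255069]
```

View pics/wrist1.png

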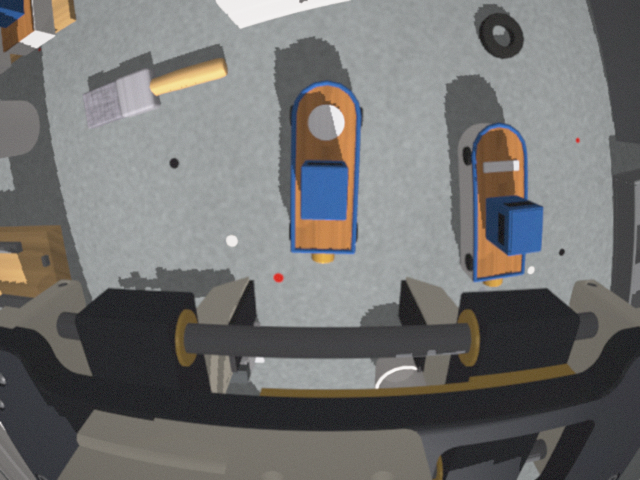

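The wrist view shows the round-tag boat (disc at 326,122; roof about 325,190), and the bar-tag boat on its right (501,166). The round-tag one is the target.

```bash
python3 - <<'E'
from h import *
np.set_printoptions(precision=4,suppress=True)
c=ld('wrist1'); f=c['frame'].astype(int)
m=((f[...,2]>f[...,0]+50)).astype(np.uint8); m[:155]=0;m[225:]=0;m[:,:301]=0;m[:,350:]=0
n,l,st,ce=cv2.connectedComponentsWithStats(m); print(st,ce)
# roof top corners manual
for p in [(303,168),(347,168),(347,219),(303,219)]: print('roof',onz(c,p,.09))
print('disc',onz(c,(326,122),.04)); a,b=onz(c,(292,252),.04),onz(c,(355,252),.04); print('stern',a,b)
print('bow',onz(c,(328,82),.04),'tube',onz(c,(322,262),.03))
v=cv2.resize(c['frame'][70:280,270:390],None,fx=4.5,fy=4.5,interpolation=cv2.INTER_CUBIC)[:,:,::-1][:600*2]
cv2.imwrite('pics/c5.png',cv2.resize(c['frame'][75:275,270:390],None,fx=3,fy=3,interpolation=cv2.INTER_CUBIC)[:,:,::-1])
E
```

```text
[[     0      0    640    480 304754]
 [   301    162     47     58   2444]
 [   335    162      1      1      1]
 [   343    163      1      1      1]] [[319.4665 239.8815]
 [323.6641 191.9943]
 [335.     162.    ]
 [343.     163.    ]]
roof [ 0.6173 -0.1815  0.09  ]
roof [ 0.6097 -0.212   0.09  ]
roof [ 0.5731 -0.2033  0.09  ]
roof [ 0.581  -0.1719  0.09  ]
disc [ 0.646  -0.2054  0.04  ]
stern [ 0.5425 -0.148   0.04  ] [ 0.5288 -0.2029  0.04  ]
bow [ 0.6787 -0.2153  0.04  ] tube [ 0.5231 -0.1707  0.03  ]
```

View pics/c5.png

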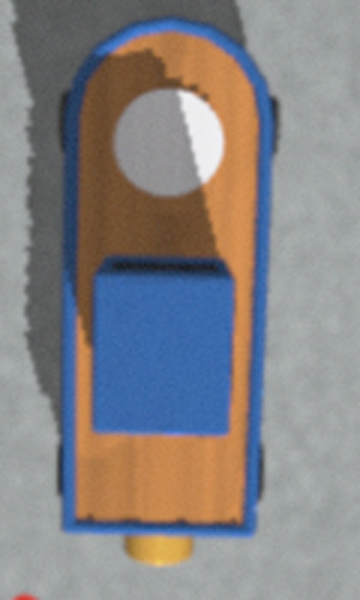

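```bash
python3 - <<'E'
from h import *
print(to([.596,-.192,.073],np.radians(75.5)))
E
```

```text
[np.float64(-0.0307), np.float64(0.1496), np.float64(-0.0036), 0.45]
```

Emit:
send_rows --motion '[[[-0.03,0.02,-0.0036,0.4],[-0.0307,0.06,-0.0036,0.45],[-0.0307,0.1,-0.0036,0.45],[-0.0307,0.14,-0.0036,0.45],[-0.0307,0.15,-0.0036,0.45],[-0.0307,0.15,-0.0036,0.45],[-0.0307,0.15,-0.0036,0.45]]]'

```text
time: 2.35
tool_pos: [0.5971, -0.1932, 0.075]
tool_rot: [-1.57, 0.005, 2.888]
contact_force: [-0.1, 1.3, 0.9]
opening: 0.0691
```

Emit:
send_rows --motion '[[[0,0,0,0],[0,0,0,0],[0,0,0,0],[0,0,0,0]]]' --gripper 0.2 --grip_force 25

```text
time: 2.75
tool_pos: [0.5973, -0.1933, 0.0757]
tool_rot: [-1.57, 0.006, 2.888]
contact_force: [0.1, 0.0, 0.1]
opening: 0.0414
```

Emit:
send_rows --motion '[[[0,0,0,0],[0,0,0,0],[0,0,0,0],[0,0,0,0]]]'

```text
time: 3.15
tool_pos: [0.5973, -0.1932, 0.0758]
tool_rot: [-1.57, 0.005, 2.888]
contact_force: [-0.9, 0.2, 1.1]
opening: 0.0345
```

```bash
python3 - <<'E'
from h import *
s=sensors.observe();print(s['tool_pos'],s['tool_rot'],s['opening'],s['contact_force'],to([.6,-.19,.073],np.radians(75.5)))
save('side','side1.png')
E
```

```text
[ 0.59728612 -0.19315561  0.07577683] [-1.57014866  0.00549255  2.887789  ] 0.03447439649373181 [-0.89469758  0.2305372   1.08919616] [np.float64(-0.0018), np.float64(0.0028), np.float64(-0.0037), -0.04]
```

View pics/side1.png

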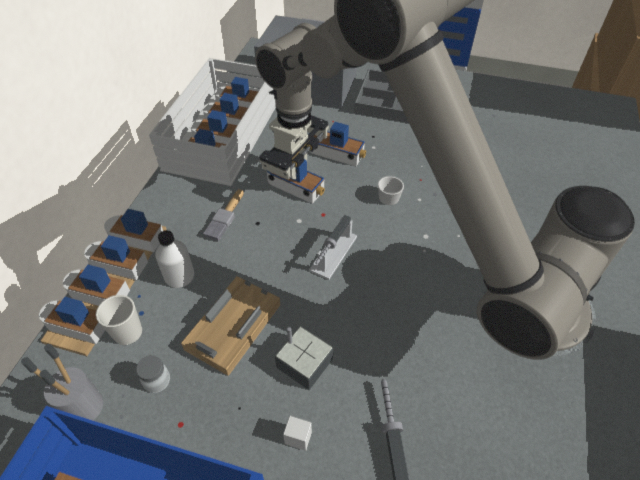

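Emit:
send_rows --motion '[[[0,-0.02,0,0],[0,-0.05,0,0],[0,-0.09,0,0],[0,-0.14,0,0],[0,-0.18,0,0],[0,-0.18,0,0]]]'

```text
time: 3.8
tool_pos: [0.5985, -0.1937, 0.2622]
tool_rot: [-1.568, 0.017, 2.888]
contact_force: [-1.1, -0.1, -3.9]
opening: 0.034
```

```bash
python3 - <<'E'
from h import *
s=sensors.observe();print(s['tool_pos'],s['tool_rot'],s['opening'],s['contact_force'])
print(to([.593,.15,.25],np.radians(-13.2)))
f=cv2.imread('pics/side1.png');cv2.imwrite('pics/c6.png',cv2.resize(f[265:385,170:345],None,fx=4.5,fy=4.5,interpolation=cv2.INTER_CUBIC))
E
```

```text
[ 0.59851793 -0.19373392  0.26215076] [-1.56800561  0.01691495  2.88797658] 0.03401011828628835 [-1.14877847 -0.13435505 -3.94046858]
[np.float64(0.0918), np.float64(0.0097), np.float64(-0.3314), 88.67]
```

View pics/c6.png

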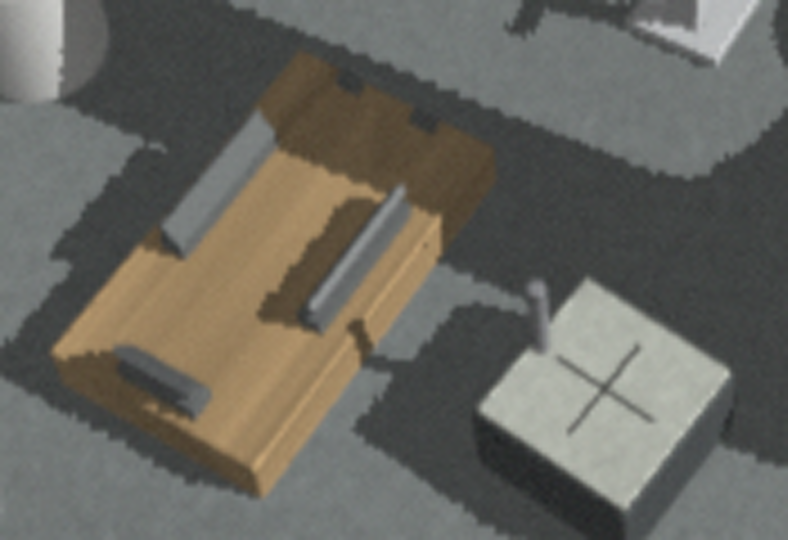

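Emit:
send_rows --motion '[[[0,0,0,0],[0,0,0,0],[0,0,0,0]]]'

```text
time: 4.1
tool_pos: [0.5978, -0.1935, 0.26]
tool_rot: [-1.569, 0.013, 2.888]
contact_force: [0.3, 0.6, -3.6]
opening: 0.0339
```

```bash
python3 - <<'E'
from h import *
s=sensors.observe();print(s['tool_pos'],s['tool_rot'],s['opening'],s['contact_force'],s['torque'])
c=ld('side1'); p=lambda x,y:(170+x/4.5,265+y/4.5)
k=[onz(c,p(*q),.03) for q in [(305,50),(495,150),(262,495),(52,352)]]
print(np.round(k,4),np.mean(k,0)); print('cross',onz(c,p(603,389),.05),'post',onz(c,p(539,283),.1))
print('blk corners',[onz(c,p(*q),.05).round(4) for q in [(587,279),(732,375),(628,508),(478,410)]])
E
```

```text
[ 0.59783695 -0.19346113  0.26001154] [-1.56871711  0.01311705  2.88788337] 0.03392800550360303 [ 0.2540001   0.5973691  -3.58453137] [ 0.0676426   0.12859691 -0.05159436]
[[0.6266 0.1263 0.03  ]
 [0.5218 0.1541 0.03  ]
 [0.5593 0.3399 0.03  ]
 [0.6714 0.3046 0.03  ]] [0.59476612 0.23123532 0.03      ]
cross [0.43507023 0.26449294 0.05      ] post [0.46542183 0.25089094 0.1       ]
blk corners [array([0.4571, 0.2169, 0.05  ]), array([0.3852, 0.2433, 0.05  ]), array([0.4098, 0.3117, 0.05  ]), array([0.4819, 0.2881, 0.05  ])]
```

Emit:
send_rows --motion '[[[0.005,0,-0.025,8],[0.015,0,-0.06,16],[0.025,0,-0.1,24],[0.037,0,-0.14,32],[0.05,0,-0.18,40],[0.06,0,-0.22,48],[0.07,0,-0.26,56],[0.08,0,-0.29,64]]]'

```text
time: 4.9
tool_pos: [0.5925, 0.1098, 0.2566]
tool_rot: [-1.579, 0.007, 1.766]
contact_force: [0.1, -0.4, -2.7]
opening: 0.0338
```

```bash
python3 - <<'E'
from h import *
s=sensors.observe();print(s['tool_pos'],s['tool_rot'],s['opening'],s['contact_force'])
print(to([.593,.215,.20],np.radians(-13.2)))
E
```

```text
[0.59252129 0.10981133 0.25663023] [-1.57905182  0.00658663  1.76623473] 0.033811439881602325 [ 0.10883974 -0.41931194 -2.67299324]
[np.float64(0.1035), np.float64(0.0561), np.float64(-0.0204), 24.4]
```

Emit:
send_rows --motion '[[[0.02,0,-0.005,7],[0.04,0,-0.01,14],[0.06,0,-0.015,21],[0.08,0.01,-0.02,24.4],[0.1,0.02,-0.0204,24.4],[0.1035,0.03,-0.0204,24.4],[0.1035,0.03,-0.0204,24.4],[0.1035,0.03,-0.0204,24.4]]]'

```text
time: 5.7
tool_pos: [0.5605, 0.0271, 0.204]
tool_rot: [-1.588, -0.089, 1.436]
contact_force: [0.1, 1.0, -3.5]
opening: 0.0341
```

```bash
python3 - <<'E'
from h import *
s=sensors.observe();print(s['tool_pos'],s['tool_rot'],s['opening'],s['contact_force'])
save('wrist','wrist2.png');save('scene','scene2.png');save('side','side2.png')
E
```

```text
[0.56052537 0.02714075 0.2040476 ] [-1.5875187  -0.08894471  1.43624956] 0.03405671903356009 [ 0.12492716  0.98201123 -3.46670504]
```

View pics/wrist2.png

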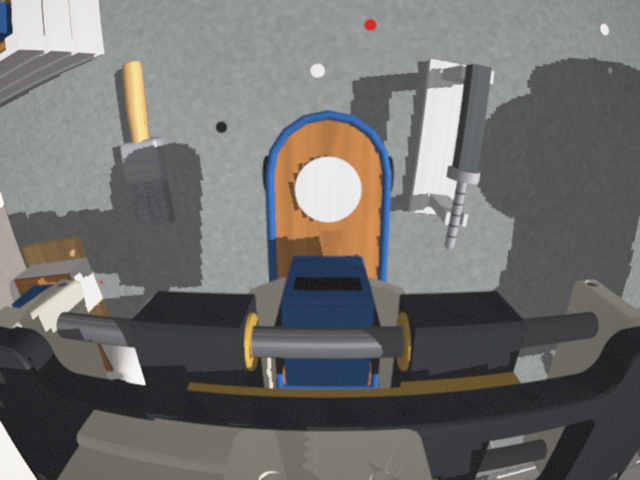

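View pics/side2.png

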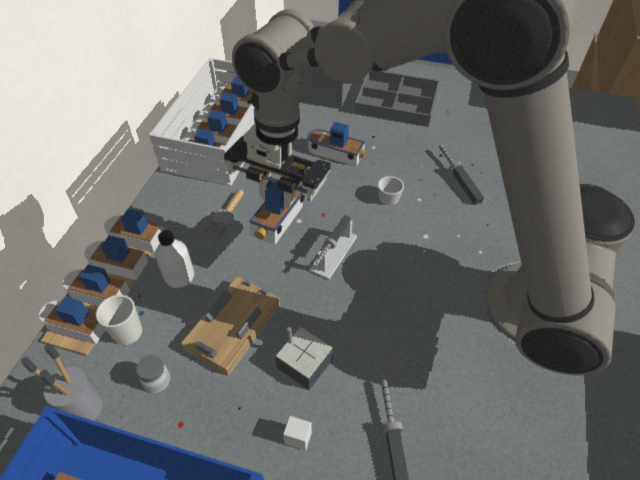

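View pics/scene2.png

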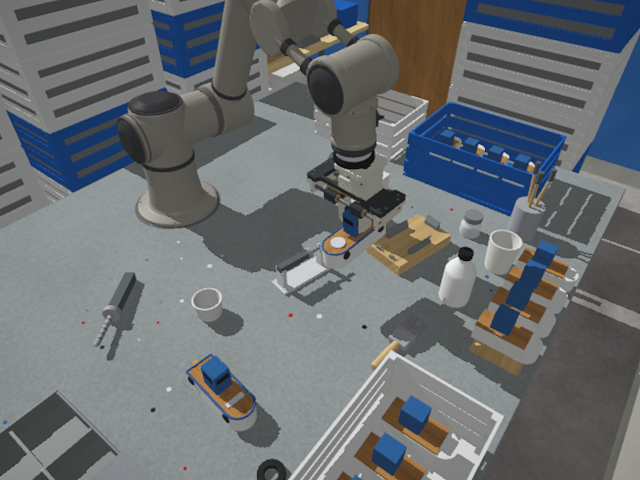

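```bash
python3 - <<'E'
from h import *
s=sensors.observe();print(s['qpos'],s['tool_pos'],s['tool_rot']); R=Rr.from_euler('xyz',s['tool_rot']).as_matrix(); print(R.round(4))
E
```

```text
[-0.13498876  0.43300784  1.52130173  0.09765022  1.16989171  3.10444488] [0.56140095 0.02740471 0.20537605] [-1.589888   -0.08988944  1.43646236]
[[ 0.1334  0.0309 -0.9906]
 [ 0.987   0.0864  0.1356]
 [ 0.0898 -0.9958 -0.019 ]]
```

Emit:
send_rows --motion '[[[0,-0.01,0,-8],[0,-0.03,0,-16],[0,-0.05,0,-24],[0,-0.05,0,-32],[0,-0.05,0,-40],[0,-0.05,0,-48],[0,-0.05,0,-56],[0,-0.05,0,-64]]]'

```text
time: 6.65
tool_pos: [0.5603, 0.0237, 0.2557]
tool_rot: [-1.661, -0.021, 2.56]
contact_force: [-0.4, 0.8, -4.4]
opening: 0.034
```

Emit:
send_rows --motion '[[[0,0,0,-8],[0,0,0,-16],[0,0,0,-24],[0,0,0,-32],[0,0,0,-40],[0,0,0,-48],[0,0,0,-56],[0,0,0,-56]]]'

```text
time: 7.45
tool_pos: [0.5606, 0.0243, 0.2563]
tool_rot: [-1.638, 0.064, -2.746]
contact_force: [-0.4, 0.1, -4.2]
opening: 0.0341
```

```bash
python3 - <<'E'
from h import *
s=sensors.observe();print(s['qpos'],s['tool_pos'],s['tool_rot']); R=Rr.from_euler('xyz',s['tool_rot']).as_matrix(); print(R.round(4))
E
```

```text
[-0.14115096  0.38727436  1.4463922   0.09447647  1.28857711  1.00682075] [0.56064567 0.02432306 0.2562549 ] [-1.63827263  0.06407687 -2.74638165]
[[-0.921   0.033   0.3881]
 [-0.3842  0.0868 -0.9192]
 [-0.064  -0.9957 -0.0673]]
```

```bash
cat >> h.py <<'E'
def go(P,xyaw):
    s=sensors.observe(); R=Rr.from_euler('xyz',s['tool_rot']).as_matrix()
    d=R.T@(np.asarray(P)-s['tool_pos']); xc=np.degrees(np.arctan2(R[1,0],R[0,0]))
    dy=(xyaw-xc+180)%360-180
    print('pos',s['tool_pos'].round(4),'xyaw %.2f'%xc,'tilt',R[:2,1].round(4),'q',s['qpos'].round(3),'F',s['contact_force'].round(1),'op %.4f'%s['opening'])
    print('shift',d.round(4),'twist %.2f'%-dy)
E
python3 - <<'E'
from h import *
c=ld('scene0');print('brush handle end',onz(c,(376,360),.01),'bristle',onz(c,(410,330),.01),'bottle base',onz(c,(456,300),.0))
go([.6,.0,.2],-103.2)
E
```

```text
brush handle end [ 0.7173015  -0.10922343  0.01      ] bristle [ 0.73349411 -0.00282967  0.01      ] bottle base [0.77043996 0.14309314 0.        ]
pos [0.5606 0.0243 0.2563] xyaw -157.36 tilt [0.033  0.0868] q [-0.141  0.387  1.446  0.094  1.289  1.007] F [-0.4  0.1 -4.2] op 0.0341
shift [-0.0233  0.0552  0.0414] twist -54.16
```

Emit:
send_rows --motion '[[[-0.005,0,0.01,-8],[-0.01,0,0.02,-16],[-0.015,0,0.03,-24],[-0.02,0,0.04,-32],[-0.0233,0,0.0414,-40],[-0.0233,0,0.0414,-48],[-0.0233,0,0.0414,-54],[-0.0233,0,0.0414,-54]]]'

```text
time: 8.25
tool_pos: [0.5984, -0.0045, 0.2551]
tool_rot: [-1.558, 0.092, -1.803]
contact_force: [-0.4, 0.1, -2.3]
opening: 0.034
```

```bash
python3 - <<'E'
from h import *
go([.6,.0,.1],-103.2)
E
```

```text
pos [ 0.5984 -0.0045  0.2551] xyaw -103.32 tilt [0.0334 0.0869] q [-0.181  0.46   1.335  0.094  1.331  0.031] F [-0.4  0.1 -2.3] op 0.0340
shift [ 0.0096  0.1549 -0.0014] twist -0.12
```

Emit:
send_rows --motion '[[[0.002,0.03,0,0],[0.004,0.07,0,0],[0.007,0.11,0,0],[0.009,0.14,0,0],[0.0096,0.155,0,0],[0.0096,0.155,0,0],[0.0096,0.155,0,0]]]'

```text
time: 8.95
tool_pos: [0.602, -0.0002, 0.1006]
tool_rot: [-1.558, 0.093, -1.806]
contact_force: [0.7, -0.8, -2.8]
opening: 0.0338
```

```bash
python3 - <<'E'
from h import *
go([.6,.0,.078],-103.2)
E
```

```text
pos [ 6.020e-01 -2.000e-04  1.006e-01] xyaw -103.47 tilt [0.0344 0.0868] q [-0.173  0.617  1.523  0.11   0.986  0.003] F [ 0.7 -0.8 -2.8] op 0.0338
shift [ 0.0023  0.0224 -0.0023] twist -0.27
```

Emit:
send_rows --motion '[[[0.001,0.008,0,0],[0.001,0.014,0,0],[0.002,0.018,0,0],[0.002,0.021,0,0],[0.002,0.023,0,0],[0.002,0.023,0,0]]]' --grip_force 6

```text
time: 9.55
tool_pos: [0.6024, -0.0001, 0.0774]
tool_rot: [-1.557, 0.093, -1.806]
contact_force: [0.0, 0.1, -3.0]
opening: 0.0337
```

```bash
python3 - <<'E'
from h import *
go([.6,.0,.076],-103.2)
save('scene','scene3.png'); f=cv2.imread('pics/scene3.png');cv2.imwrite('pics/c7.png',cv2.resize(f[180:330,260:440],None,fx=4,fy=4,interpolation=cv2.INTER_CUBIC))
E
```

```text
pos [ 6.024e-01 -1.000e-04  7.740e-02] xyaw -103.47 tilt [0.0345 0.0868] q [-0.172  0.647  1.541  0.114  0.938 -0.003] F [ 0.   0.1 -3. ] op 0.0337
shift [ 0.0006  0.0013 -0.0024] twist -0.27
```

View pics/c7.png

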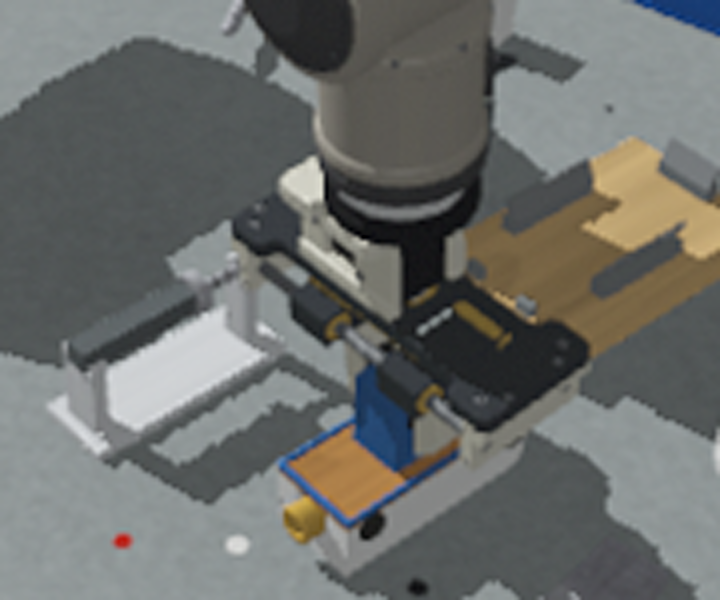

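Emit:
send_rows --motion '[[[0,0.002,0,0],[0,0.004,0,0],[0,0.005,0,0],[0,0.005,0,0]]]'

```text
time: 10.0
tool_pos: [0.6036, -0.0001, 0.0741]
tool_rot: [-1.554, 0.093, -1.806]
contact_force: [0.3, 0.6, 6.5]
opening: 0.0345
```

Emit:
send_rows --motion '[[[0,0.002,0,0],[0,0.004,0,0],[0,0.005,0,0],[0,0.005,0,0]]]'

```text
time: 10.4
tool_pos: [0.6038, 0.0003, 0.0703]
tool_rot: [-1.554, 0.093, -1.806]
contact_force: [-2.4, 0.2, 7.1]
opening: 0.0347
```

```bash
python3 - <<'E'
from h import *
go([.6,.0,.066],-103.2)
save('wrist','wrist3.png')
save('side','side3.png'); f=cv2.imread('pics/side3.png');cv2.imwrite('pics/c8.png',cv2.resize(f[150:300,170:350],None,fx=4,fy=4,interpolation=cv2.INTER_CUBIC))
E
```

```text
pos [6.038e-01 3.000e-04 7.030e-02] xyaw -103.45 tilt [0.0381 0.0861] q [-0.171  0.657  1.545  0.115  0.92  -0.004] F [-2.4  0.2  7.1] op 0.0347
shift [ 0.0016  0.0041 -0.0037] twist -0.25
```

View pics/c8.png

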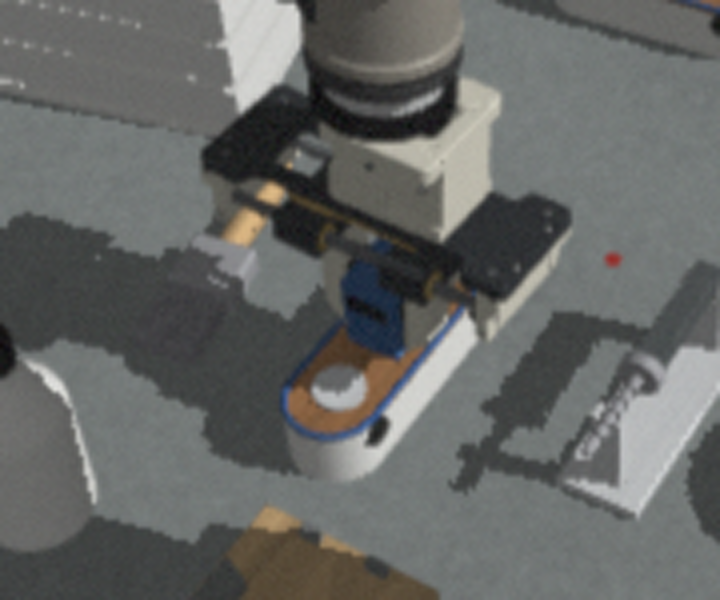

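Emit:
send_rows --motion '[[[0,0,0,0],[0,0,0,0],[0,0,0,0],[0,0,0,0]]]' --gripper 0.6

```text
time: 10.9
tool_pos: [0.6038, 0.0003, 0.0702]
tool_rot: [-1.554, 0.093, -1.806]
contact_force: [0.3, 0.8, -0.4]
opening: 0.0548
```

Emit:
send_rows --motion '[[[0,0,0,0],[0,0,0,0],[0,0,0,0],[0,0,0,0],[0,0,0,0],[0,0,0,0]]]' --gripper 0.2 --grip_force 25

```text
time: 11.5
tool_pos: [0.6036, 0.0003, 0.0703]
tool_rot: [-1.554, 0.093, -1.806]
contact_force: [-2.1, 0.2, 2.6]
opening: 0.0341
```

```bash
python3 - <<'E'
from h import *
go([.6,.0,.066],-103.2)
save('wrist','wrist4.png')
E
```

```text
pos [6.036e-01 3.000e-04 7.030e-02] xyaw -103.45 tilt [0.0375 0.0861] q [-0.171  0.657  1.545  0.115  0.92  -0.004] F [-2.1  0.2  2.6] op 0.0341
shift [ 0.0015  0.0041 -0.0035] twist -0.25
```

View pics/wrist4.png

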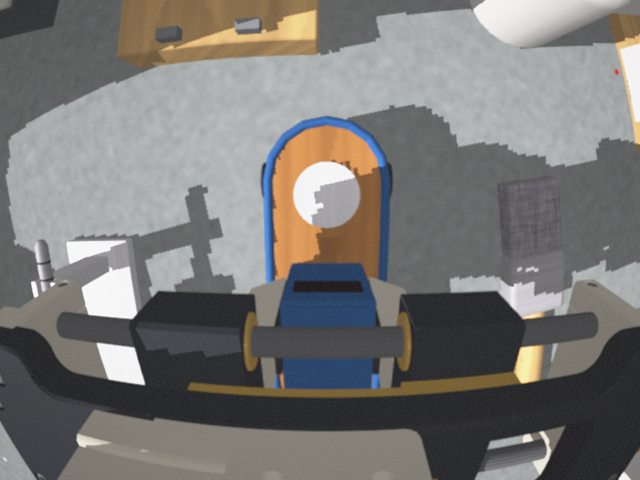

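```bash
python3 - <<'E'
from h import *
c=ld('wrist4'); d=onz(c,(327,194),.04); b=onz(c,(326,117),.04)
print(d,b,np.degrees(np.arctan2(*(b-d)[1::-1])))
e1,e2=onz(c,(272,240),.04),onz(c,(382,240),.04); e3,e4=onz(c,(268,195),.04),onz(c,(385,195),.04)
print(e1,e2,(e1+e2)/2,e3,e4,(e3+e4)/2)
# dist between roof etc
t=sensors.observe()['tool_pos']; u=np.array([np.cos(np.radians(76.55)),np.sin(np.radians(76.55))]); n=np.array([-u[1],u[0]])
for q in (d,b): print('rel tcp along/across',(q[:2]-t[:2])@u,(q[:2]-t[:2])@n)
# cradle in this light from scene/side images
E
```

```text
[0.6158819  0.05125336 0.04      ] [0.62372468 0.08566651 0.04      ] 77.16152994714268
[0.5857826  0.03649265 0.04      ] [0.63601236 0.02418745 0.04      ] [0.61089748 0.03034005 0.04      ] [0.58943697 0.05736991 0.04      ] [0.64186288 0.04463137 0.04      ] [0.61564993 0.05100064 0.04      ]
rel tcp along/across 0.05238834526785564 -9.895853079662391e-05
rel tcp along/across 0.08768185443380418 0.00027775084600101084
```

```bash
python3 - <<'E'
from h import *
f=cv2.imread('pics/scene2.png');cv2.imwrite('pics/c9.png',cv2.resize(f[205:280,360:460],None,fx=8,fy=8,interpolation=cv2.INTER_CUBIC))
f=cv2.imread('pics/side2.png');cv2.imwrite('pics/c10.png',cv2.resize(f[270:375,175:285],None,fx=7,fy=5.7,interpolation=cv2.INTER_CUBIC))
E
```

```text
(no output)
```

View pics/c9.png

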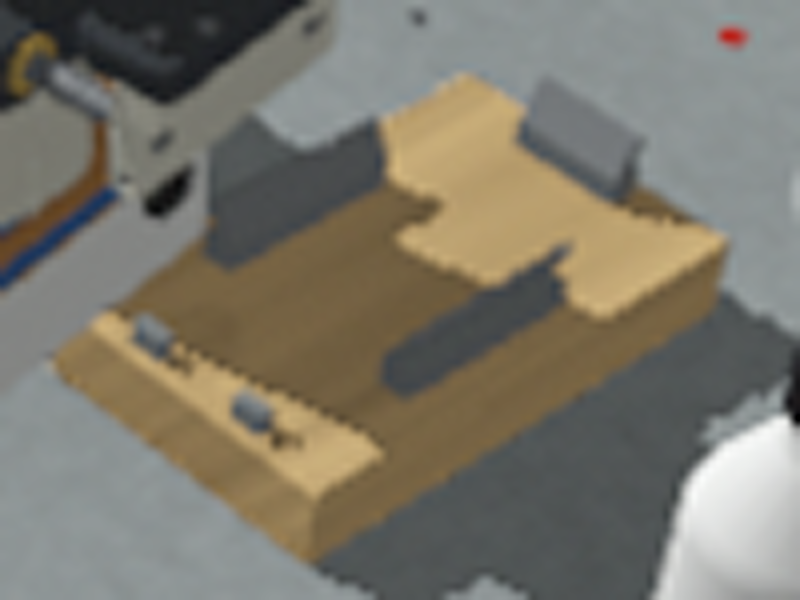

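View pics/c10.png

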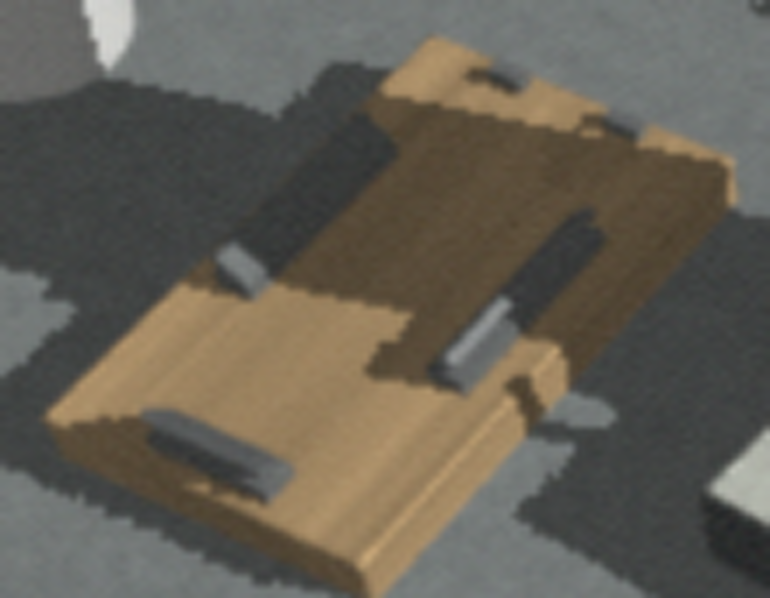

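Emit:
send_rows --motion '[[[0,-0.02,0,0],[0,-0.06,0,0],[0,-0.1,0,0],[0,-0.13,0,0],[0,-0.13,0,0],[0,-0.13,0,0]]]'

```text
time: 12.15
tool_pos: [0.5984, -0.0109, 0.1988]
tool_rot: [-1.555, 0.092, -1.806]
contact_force: [0.1, -0.4, -4.6]
opening: 0.0339
```

```bash
python3 - <<'E'
from h import *
go([.5935,.13,.2],-103.2)
save('wrist','wrist5.png')
E
```

```text
pos [ 0.5984 -0.0109  0.1988] xyaw -103.46 tilt [0.037  0.0861] q [-0.192  0.503  1.423  0.099  1.197  0.009] F [ 0.1 -0.4 -4.6] op 0.0339
shift [-0.1354  0.0108 -0.0378] twist -0.26
```

View pics/wrist5.png

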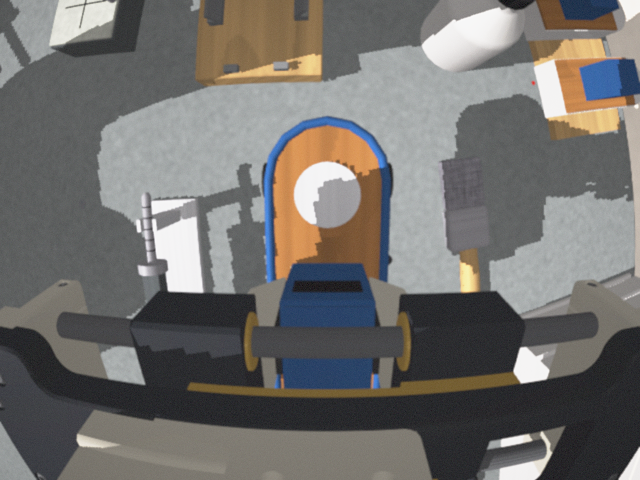

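Emit:
send_rows --motion '[[[-0.03,0.003,-0.01,0],[-0.07,0.006,-0.02,0],[-0.11,0.009,-0.03,0],[-0.135,0.011,-0.038,-0.2],[-0.135,0.011,-0.038,-0.2],[-0.135,0.011,-0.038,-0.2]]]'

```text
time: 12.8
tool_pos: [0.5915, 0.1304, 0.1963]
tool_rot: [-1.561, 0.091, -1.801]
contact_force: [0.1, -0.5, -3.8]
opening: 0.0338
```

```bash
python3 - <<'E'
from h import *
go([.5935,.218,.14],-103.2)
save('wrist','wrist6.png')
s=ld('scene2');d=ld('side2'); a=lambda x,y:(360+x/8,205+y/8); b=lambda x,y:(175+x/7,270+y/5.7)
print([onz(s,a(*p),.03).round(4) for p in [(95,315),(318,497),(728,240),(468,75)]])
print([onz(d,b(*p),.03).round(4) for p in [(435,37),(735,162),(362,560),(48,420)]])
E
```

```text
pos [0.5915 0.1304 0.1963] xyaw -103.19 tilt [0.0303 0.086 ] q [0.049 0.511 1.416 0.091 1.181 0.246] F [ 0.1 -0.5 -3.8] op 0.0338
shift [-0.0803  0.0636 -0.0187] twist 0.01
[array([0.5361, 0.156 , 0.03  ]), array([0.63  , 0.1284, 0.03  ]), array([0.6727, 0.3078, 0.03  ]), array([0.5681, 0.3324, 0.03  ])]
[array([0.6275, 0.1276, 0.03  ]), array([0.5217, 0.1543, 0.03  ]), array([0.5672, 0.3283, 0.03  ]), array([0.6704, 0.3054, 0.03  ])]
```

View pics/wrist6.png

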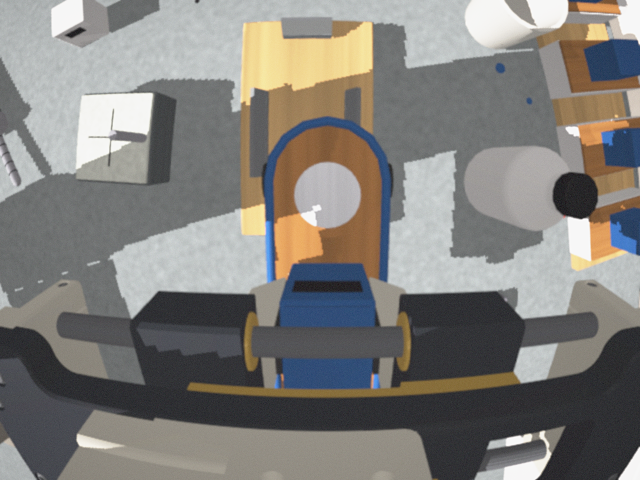

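```bash
python3 - <<'E'
from h import *
f=cv2.imread('pics/wrist6.png');cv2.imwrite('pics/c11.png',cv2.resize(f[5:130,225:395],None,fx=4.7,fy=4.7,interpolation=cv2.INTER_CUBIC))
cv2.imwrite('pics/c12.png',cv2.resize(f[80:195,60:185],None,fx=5,fy=5,interpolation=cv2.INTER_CUBIC))
E
```

```text
(no output)
```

View pics/c11.png

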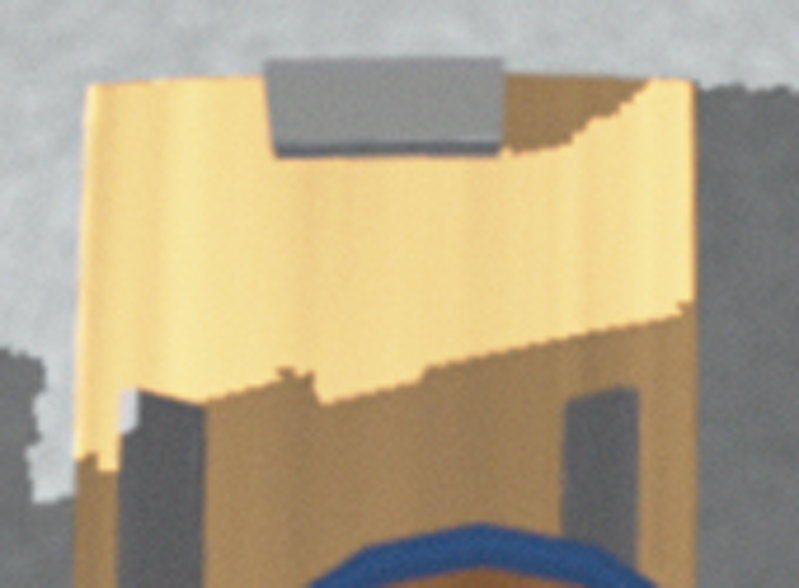

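View pics/c12.png

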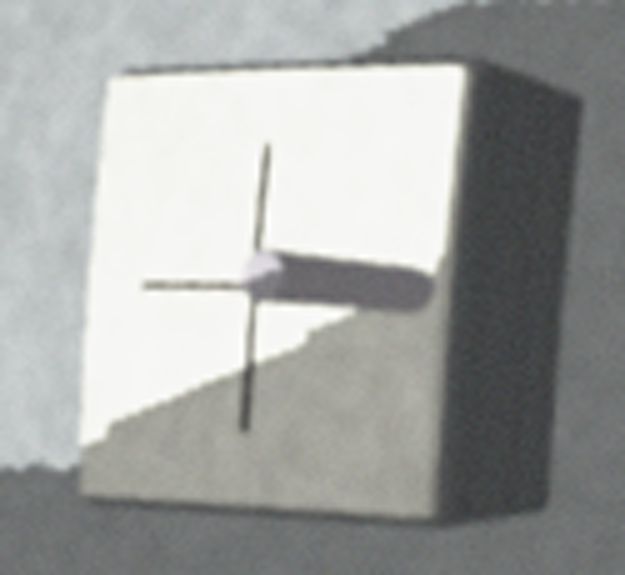

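```bash
python3 - <<'E'
from h import *
np.set_printoptions(precision=4,suppress=True)
c=ld('wrist6'); p=lambda x,y:(225+x/4.7,5+y/4.7)
L1,L2=onz(c,p(207,410),.03),onz(c,p(204,560),.03); R1,R2=onz(c,p(565,405),.03),onz(c,p(561,530),.03)
S1,S2=onz(c,p(275,157),.03),onz(c,p(500,157),.03)
C1,C2=onz(c,p(90,85),.03),onz(c,p(695,80),.03); E1,E2=onz(c,p(75,560),.03),onz(c,p(696,560),.03)
print(L1,L2,R1,R2,'\nstop',S1,S2,'\nbase',C1,C2,E1,E2)
def yaw(a,b): d=b-a; return np.degrees(np.arctan2(d[1],d[0]))
print('yaws', yaw(L2,L1),yaw(R2,R1),yaw(S1,S2)+90,yaw(C1,C2)+90,yaw(E2,C2),yaw(E1,C1), 'gap',np.linalg.norm(((L1+L2-R1-R2)/2)[:2]), np.linalg.norm(C2-C1))
Y=np.radians(76.8);u=np.array([np.cos(Y),np.sin(Y)]);n=np.array([-u[1],u[0]])
for nm,q in [('rail',np.mean([(L1+L2)/2,(R1+R2)/2],0)),('stop',(S1+S2)/2),('base',(C1+C2)/2)]: print(nm,'along',q[:2]@u,'across',q[:2]@n)
s=np.array([.5965,.2312]);print('seat est',s@u,s@n)
# reading block
p=lambda x,y:(60+x/5,80+y/5)
k=[onz(c,p(*q),.05) for q in [(108,72),(467,62),(435,520),(82,495)]]; print(np.array(k),np.mean(k,0)); print('cross',onz(c,p(253,286),.05),'post base',onz(c,p(425,290),.05),'post top',onz(c,p(264,268),.1))
E
```

```text
[0.5751 0.2636 0.03  ] [0.5685 0.2374 0.03  ] [0.636  0.2493 0.03  ] [0.6301 0.2277 0.03  ] 
stop [0.5971 0.3069 0.03  ] [0.6357 0.2971 0.03  ] 
base [0.5677 0.3309 0.03  ] [0.6735 0.3051 0.03  ] [0.5462 0.2436 0.03  ] [0.6519 0.2175 0.03  ]
yaws 75.86435607491325 74.85674344725467 75.78683748722543 76.29865968396122 76.19242383271357 76.18056175752432 gap 0.06236004793461464 0.10884110004102966
rail along 0.3755899201454271 across -0.5306730027469001
stop along 0.4348075075819039 across -0.5311175244157911
base along 0.4512997994737913 across -0.5315720372646467
seat est 0.3613027363652809 -0.5279450943942564
[[0.4118 0.3148 0.05  ]
 [0.4838 0.289  0.05  ]
 [0.4596 0.2165 0.05  ]
 [0.3876 0.2422 0.05  ]] [0.4357 0.2656 0.05  ]
cross [0.4347 0.2657 0.05  ] post base [0.4677 0.254  0.05  ] post top [0.467  0.2554 0.1   ]
```

```bash
python3 - <<'E'
from h import *
go([.595,.215,.135],-103.8)
E
```

```text
pos [0.5918 0.1295 0.1967] xyaw -103.26 tilt [0.0311 0.086 ] q [0.048 0.511 1.416 0.091 1.181 0.246] F [ 0.9 -1.  -4. ] op 0.0340
shift [-0.0779  0.0689 -0.0173] twist 0.54
```

Emit:
send_rows --motion '[[[-0.02,0.005,-0.004,0.2],[-0.05,0.01,-0.01,0.5],[-0.078,0.02,-0.0173,0.5],[-0.078,0.04,-0.0173,0.5],[-0.078,0.06,-0.0173,0.5],[-0.078,0.069,-0.0173,0.5],[-0.078,0.069,-0.0173,0.5],[-0.078,0.069,-0.0173,0.5]]]'

```text
time: 13.65
tool_pos: [0.5955, 0.2143, 0.1352]
tool_rot: [-1.561, 0.091, -1.812]
contact_force: [1.0, 1.3, -2.4]
opening: 0.0338
```

```bash
python3 - <<'E'
from h import *
go([.595,.215,.106],-103.8)
save('wrist','wrist7.png');f=cv2.imread('pics/wrist7.png');cv2.imwrite('pics/c13.png',cv2.resize(f[20:300,220:440],None,fx=2.1,fy=2.1,interpolation=cv2.INTER_CUBIC))
save('scene','scene7.png')
f=cv2.imread('pics/scene7.png');cv2.imwrite('pics/c14.png',cv2.resize(f[180:290,340:480],None,fx=5,fy=5,interpolation=cv2.INTER_CUBIC))
E
```

```text
pos [0.5955 0.2143 0.1352] xyaw -103.83 tilt [0.0316 0.086 ] q [0.188 0.614 1.416 0.09  1.067 0.388] F [ 1.   1.3 -2.4] op 0.0338
shift [ 0.0021  0.0291 -0.001 ] twist -0.03
```

View pics/c13.png

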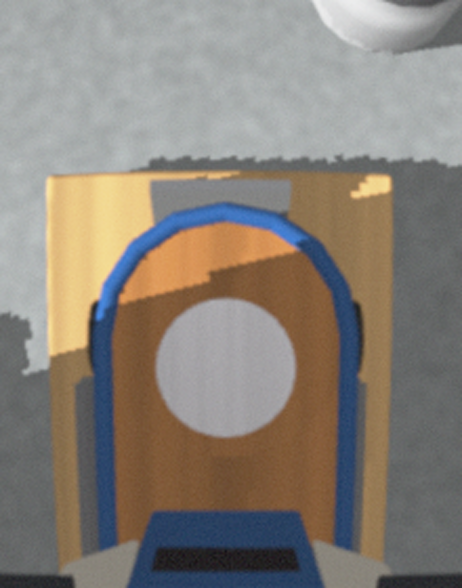

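View pics/c14.png

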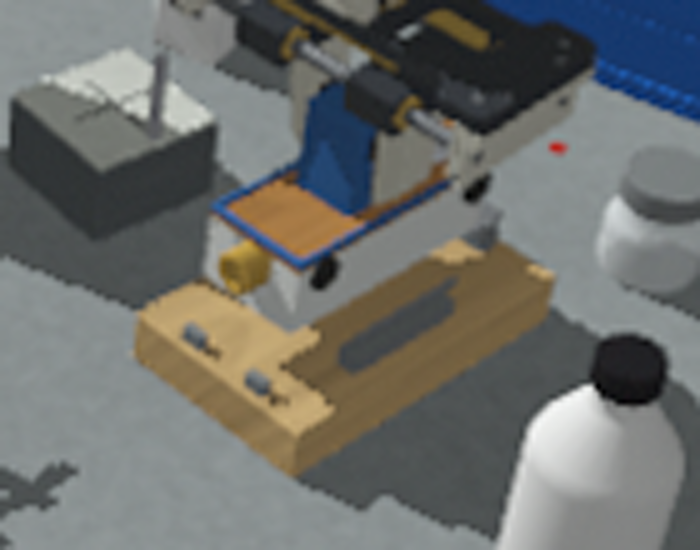

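Emit:
send_rows --motion '[[[0.0005,0.008,0,0],[0.001,0.016,0,0],[0.002,0.024,0,0],[0.002,0.029,0,0],[0.0025,0.033,0,0],[0.0025,0.033,0,0],[0.0025,0.033,0,0]]]'

```text
time: 14.45
tool_pos: [0.5964, 0.2151, 0.103]
tool_rot: [-1.559, 0.092, -1.812]
contact_force: [-0.2, 0.2, -3.6]
opening: 0.0338
```

```bash
python3 - <<'E'
from h import *
go([.595,.215,.098],-103.8)
save('wrist','wrist8.png');f=cv2.imread('pics/wrist8.png');cv2.imwrite('pics/c15.png',cv2.resize(f[20:300,220:440],None,fx=2.1,fy=2.1,interpolation=cv2.INTER_CUBIC))
save('scene','scene8.png')
f=cv2.imread('pics/scene8.png');cv2.imwrite('pics/c16.png',cv2.resize(f[180:290,340:480],None,fx=5,fy=5,interpolation=cv2.INTER_CUBIC))
E
```

```text
pos [0.5964 0.2151 0.103 ] xyaw -103.80 tilt [0.0333 0.0863] q [0.189 0.651 1.445 0.094 0.998 0.381] F [-0.2  0.2 -3.6] op 0.0338
shift [ 0.0009  0.0049 -0.0014] twist 0.00
```

View pics/c16.png

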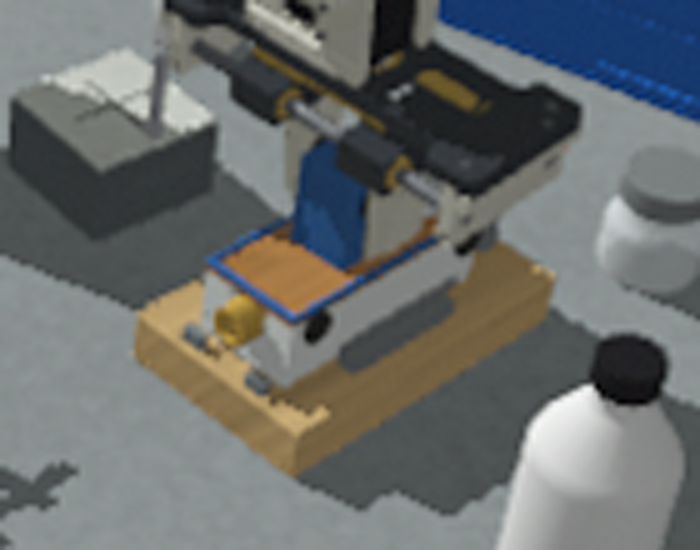

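View pics/c15.png

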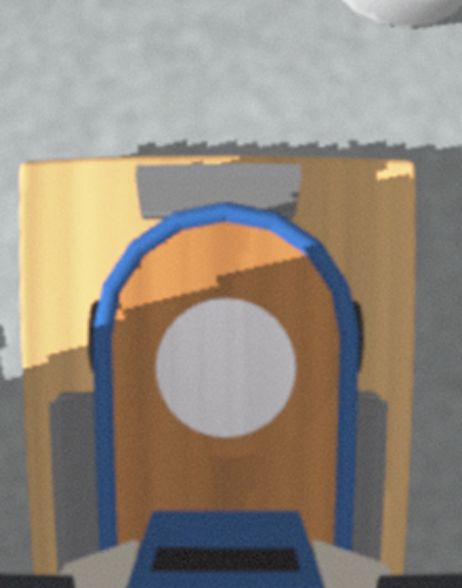

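Emit:
send_rows --motion '[[[0,0.002,0,0],[0,0.004,0,0],[0,0.005,0,0],[0,0.006,0,0],[0,0.006,0,0]]]' --grip_force 10

```text
time: 15.05
tool_pos: [0.5978, 0.2153, 0.1]
tool_rot: [-1.555, 0.093, -1.812]
contact_force: [-3.5, -3.6, 11.3]
opening: 0.0342
```

```bash
python3 - <<'E'
from h import *
go([.595,.215,.098],-103.8)
E
```

```text
pos [0.5978 0.2153 0.1   ] xyaw -103.80 tilt [0.0374 0.0867] q [0.189 0.655 1.447 0.094 0.988 0.381] F [-3.5 -3.6 11.3] op 0.0342
shift [ 0.0012  0.0018 -0.0027] twist 0.00
```

Emit:
send_rows --motion '[[[0,0,0,0],[0,0,0,0],[0,0,0,0],[0,0,0,0],[0,0,0,0]]]' --gripper 0.65

```text
time: 15.55
tool_pos: [0.5977, 0.2154, 0.0997]
tool_rot: [-1.555, 0.093, -1.811]
contact_force: [-0.3, -1.6, 0.5]
opening: 0.0593
```

Emit:
send_rows --motion '[[[0,-0.02,0,0],[0,-0.05,0,0],[0,-0.09,0,0],[0,-0.13,0,0],[0.02,-0.15,0,0],[0.06,-0.15,0,0],[0.08,-0.15,0,0],[0.08,-0.15,0,0]]]'

```text
time: 16.35
tool_pos: [0.5727, 0.1228, 0.2415]
tool_rot: [-1.556, 0.092, -1.814]
contact_force: [-0.2, 0.1, 0.7]
opening: 0.06
```

```bash
python3 - <<'E'
from h import *
go([.595,.215,.098],-103.8)
save('wrist','wrist9.png')
for n,(x,y,w,h) in {'scene':(340,180,140,110),'side':(170,240,160,130)}.items():
    c=save(n,n+'9.png');f=c['frame'][:,:,::-1];cv2.imwrite('pics/d9%s.png'%n,cv2.resize(f[y:y+h,x:x+w],None,fx=4.5,fy=4.5,interpolation=cv2.INTER_CUBIC))
E
```

```text
pos [0.5727 0.1228 0.2415] xyaw -103.95 tilt [0.0365 0.0859] q [0.038 0.434 1.414 0.089 1.254 0.256] F [-0.2  0.1  0.7] op 0.0600
shift [-0.0812  0.1516 -0.0028] twist -0.15
```

View pics/wrist9.png

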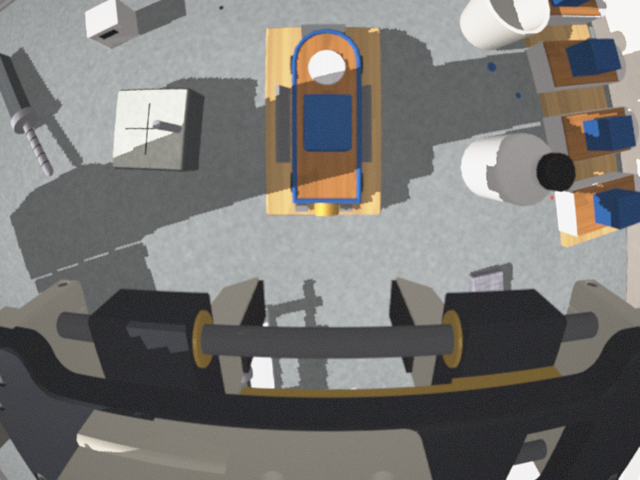

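View pics/d9scene.png

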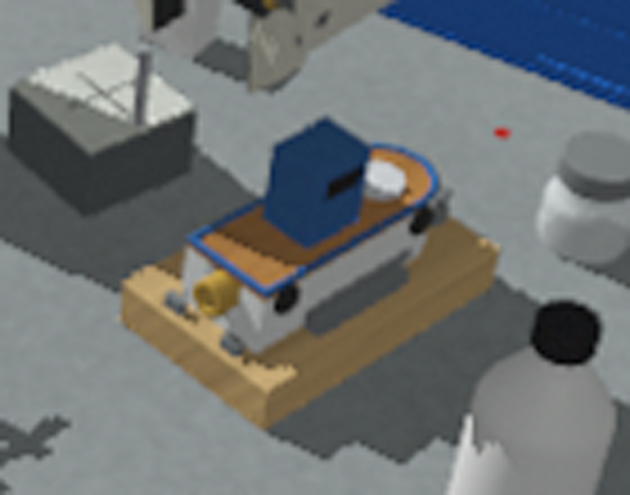

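View pics/d9side.png

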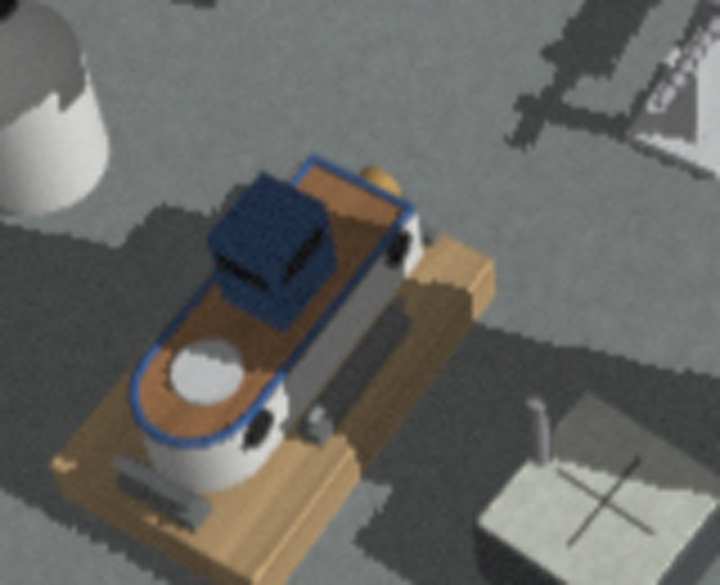

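```bash
python3 - <<'E'
from h import *
np.set_printoptions(precision=4,suppress=True)
f=cv2.imread('pics/wrist9.png');cv2.imwrite('pics/c17.png',cv2.resize(f[20:225,255:395],None,fx=2.9,fy=2.9,interpolation=cv2.INTER_CUBIC))
c=ld('wrist9')
b=onz(c,(328,31),.07);s=(onz(c,(294,202),.07)+onz(c,(359.5,202),.07))/2;d=onz(c,(326.5,67),.07)
print(b,s,d,'yaw',np.degrees(np.arctan2(*(b-s)[1::-1])),np.linalg.norm(b-s))
r=np.mean([onz(c,p,.12) for p in [(304,96),(351,95),(350,151),(304,151)]],0);print('roof',r)
E
```

```text
[0.6195 0.2983 0.07  ] [0.5826 0.1551 0.07  ] [0.6102 0.2665 0.07  ] yaw 75.54352570874013 0.14793216052624292
roof [0.5971 0.2143 0.12  ]
```

View pics/c17.png

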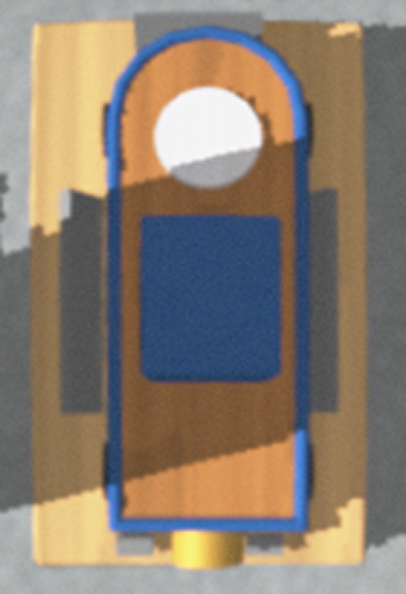

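```bash
python3 - <<'E'
from h import *
go([.43,-.09,.2],-103.8)
c=ld('wrist9');print('tube mouth top',onz(c,(326.7,215.9),.065))
E
```

```text
pos [0.5734 0.1256 0.2416] xyaw -103.79 tilt [0.0371 0.0871] q [0.042 0.436 1.412 0.09  1.254 0.257] F [ 0.1 -0.7 -0.4] op 0.0597
shift [ 0.2464  0.0173 -0.0881] twist 0.01
tube mouth top [0.57948693 0.14283536 0.065     ]
```

Emit:
send_rows --motion '[[[0.04,0,-0.014,0],[0.085,0.005,-0.03,0],[0.13,0.01,-0.046,0],[0.175,0.015,-0.062,0],[0.22,0.017,-0.079,0],[0.246,0.017,-0.088,0],[0.246,0.017,-0.088,0],[0.246,0.017,-0.088,0]]]'

```text
time: 17.3
tool_pos: [0.4309, -0.0894, 0.2005]
tool_rot: [-1.555, 0.094, -1.812]
contact_force: [0.6, 0.0, 0.2]
opening: 0.0598
```

```bash
python3 - <<'E'
from h import *
go([.43,-.09,.2],-103.8)
save('wrist','wrist10.png');
f=cv2.imread('pics/wrist10.png');cv2.imwrite('pics/c18.png',cv2.resize(f[60:290,220:440],None,fx=2.6,fy=2.6,interpolation=cv2.INTER_CUBIC))
E
```

```text
pos [ 0.4309 -0.0894  0.2005] xyaw -103.82 tilt [0.0379 0.0873] q [-0.444  0.235  1.837  0.108  1.076 -0.254] F [0.6 0.  0.2] op 0.0598
shift [ 0.0008  0.0005 -0.0007] twist -0.02
```

View pics/wrist10.png

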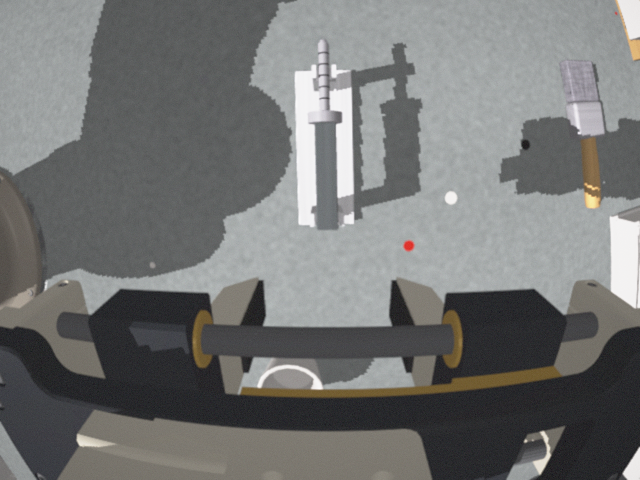

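View pics/c18.png

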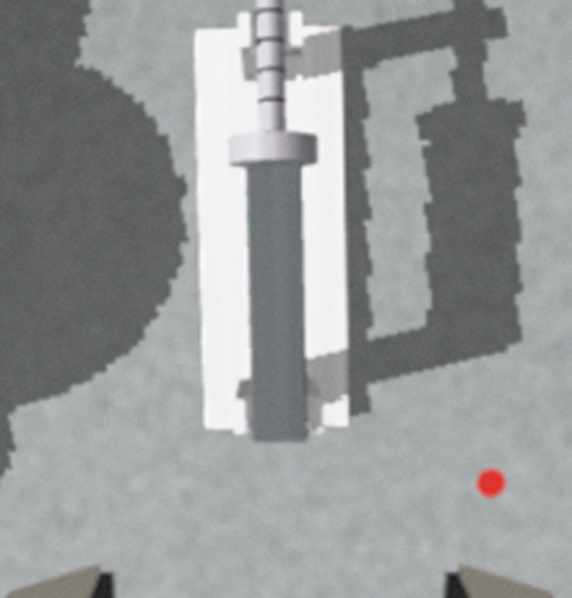

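```bash
python3 - <<'E'
from h import *
np.set_printoptions(precision=4,suppress=True)
c=ld('wrist10'); p=lambda x,y:(220+x/2.6,60+y/2.6)
a,b,e,g=[onz(c,p(*q),.068) for q in [(247,165),(301,165),(252,440),(308,440)]]
F=(a+b)/2;B=(e+g)/2; print(F,B,'mid',(F+B)/2,'len',np.linalg.norm(F-B),'w',np.linalg.norm(a-b),'yaw',np.degrees(np.arctan2(*(F-B)[1::-1])))
t=onz(c,(322.5,39),.06); print('tip',t,'yaw',np.degrees(np.arctan2(*(t-F)[1::-1])),np.linalg.norm((t-F)[:2]))
k=[onz(c,p(*q),.008) for q in [(195,28),(343,28),(348,425),(205,430)]];print('rest',np.array(k),np.degrees(np.arctan2(*(k[0]-k[3])[1::-1])),np.degrees(np.arctan2(*(k[1]-k[2])[1::-1])))
h=(F+B)/2
go([h[0],h[1],.066],-103.8)
E
```

```text
[0.4543 0.0033 0.068 ] [ 0.4371 -0.0728  0.068 ] mid [ 0.4457 -0.0347  0.068 ] len 0.07808020424843777 w 0.015056516093080332 yaw 77.29460562710369
tip [0.4686 0.0698 0.06  ] yaw 77.851055270277 0.06801763138130791
rest [[ 0.4419  0.0634  0.008 ]
 [ 0.4913  0.0512  0.008 ]
 [ 0.4598 -0.0842  0.008 ]
 [ 0.411  -0.0737  0.008 ]] 77.29208131264365 76.92067874271638
pos [ 0.431  -0.089   0.2005] xyaw -103.75 tilt [0.0379 0.0873] q [-0.443  0.235  1.836  0.108  1.076 -0.254] F [-0.9 -0.  -0.2] op 0.0595
shift [-0.0433  0.1392 -0.0009] twist 0.05
```

```bash
python3 - <<'E'
from h import *
go([.446,-.0335,.12],-102.7)
E
```

```text
pos [ 0.431  -0.089   0.2005] xyaw -103.75 tilt [0.0379 0.0873] q [-0.443  0.235  1.836  0.108  1.076 -0.254] F [-0.9 -0.  -0.2] op 0.0595
shift [-0.0497  0.0856 -0.    ] twist -1.05
```

Emit:
send_rows --motion '[[[-0.025,0.01,0,-1],[-0.05,0.03,0,-1.05],[-0.05,0.06,0,-1.05],[-0.05,0.086,0,-1.05],[-0.05,0.086,0,-1.05],[-0.05,0.086,0,-1.05],[-0.05,0.086,0,-1.05]]]' --gripper 0.5

```text
time: 18.05
tool_pos: [0.4472, -0.033, 0.1208]
tool_rot: [-1.551, 0.094, -1.791]
contact_force: [0.4, 0.1, -0.2]
opening: 0.0462
```

```bash
python3 - <<'E'
from h import *
go([.446,-.0335,.065],-102.7)
save('wrist','wrist11.png');
E
```

```text
pos [ 0.4472 -0.033   0.1208] xyaw -102.64 tilt [0.0401 0.0867] q [-0.308  0.358  1.93   0.127  0.846 -0.17 ] F [ 0.4  0.1 -0.2] op 0.0462
shift [ 0.0059  0.0555 -0.0022] twist 0.06
```

View pics/wrist11.png

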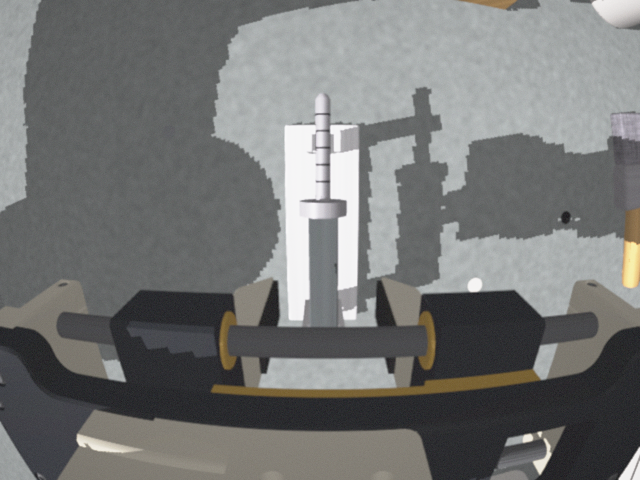

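Emit:
send_rows --motion '[[[0.001,0.01,-0.001,0],[0.002,0.025,-0.002,0],[0.004,0.04,-0.0022,0],[0.006,0.052,-0.0022,0],[0.006,0.0565,-0.0022,0],[0.006,0.0565,-0.0022,0],[0.006,0.0565,-0.0022,0]]]'

```text
time: 18.8
tool_pos: [0.4463, -0.0338, 0.0645]
tool_rot: [-1.55, 0.093, -1.792]
contact_force: [-0.7, -0.3, 0.1]
opening: 0.0461
```

```bash
python3 - <<'E'
from h import *
go([.446,-.0335,.065],-102.7)
save('wrist','wrist12.png');
E
```

```text
pos [ 0.4463 -0.0338  0.0645] xyaw -102.67 tilt [0.0412 0.0864] q [-0.311  0.457  1.987  0.15   0.69  -0.204] F [-0.7 -0.3  0.1] op 0.0461
shift [-0.0003 -0.0005 -0.0004] twist 0.03
```

View pics/wrist12.png

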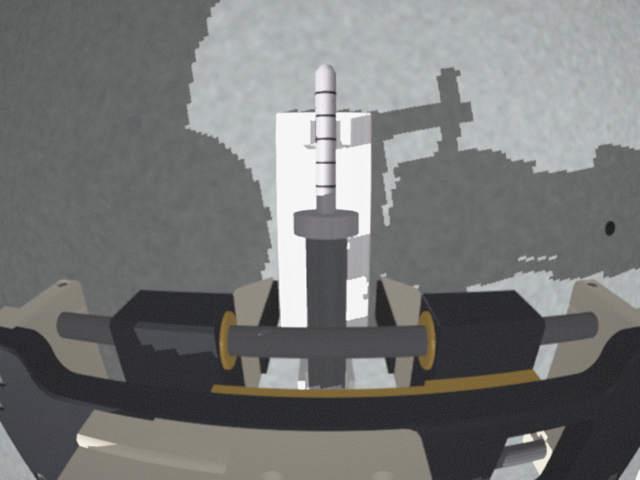

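Emit:
send_rows --motion '[[[0,0,0,0],[0,0,0,0],[0,0,0,0],[0,0,0,0],[0,0,0,0],[0,0,0,0],[0,0,0,0],[0,0,0,0]]]' --gripper 0.05 --grip_force 35

```text
time: 19.65
tool_pos: [0.4465, -0.0338, 0.0647]
tool_rot: [-1.549, 0.093, -1.792]
contact_force: [-0.3, -0.1, 3.0]
opening: 0.0154
```

```bash
python3 - <<'E'
from h import *
go([.446,-.0335,.15],-102.7)
E
```

```text
pos [ 0.4465 -0.0338  0.0647] xyaw -102.66 tilt [0.0417 0.0862] q [-0.311  0.457  1.987  0.15   0.69  -0.204] F [-0.3 -0.1  3. ] op 0.0154
shift [-0.0082 -0.0849  0.0013] twist 0.04
```

Lift straight up (in world) by about 85 mm.

Emit:
send_rows --motion '[[[-0.001,-0.01,0,0],[-0.003,-0.03,0,0],[-0.005,-0.055,0.001,0],[-0.008,-0.08,0.0013,0],[-0.0082,-0.085,0.0013,0],[-0.0082,-0.085,0.0013,0],[-0.0082,-0.085,0.0013,0]]]'

```text
time: 20.35
tool_pos: [0.4454, -0.0333, 0.1493]
tool_rot: [-1.55, 0.093, -1.792]
contact_force: [-0.8, -1.0, -1.8]
opening: 0.0159
```

```bash
python3 - <<'E'
from h import *
go([.446,-.0335,.15],-103.9)
for n in ('wrist','scene','side'): save(n,n+'13.png')
E
```

```text
pos [ 0.4454 -0.0333  0.1493] xyaw -102.67 tilt [0.0403 0.0866] q [-0.31   0.309  1.902  0.119  0.922 -0.16 ] F [-0.8 -1.  -1.8] op 0.0159
shift [-0.     -0.0007  0.0007] twist 1.23
```

View pics/wrist13.png

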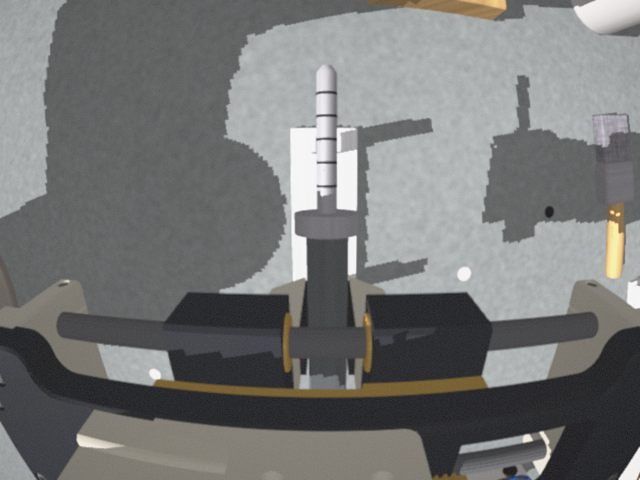

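View pics/scene13.png

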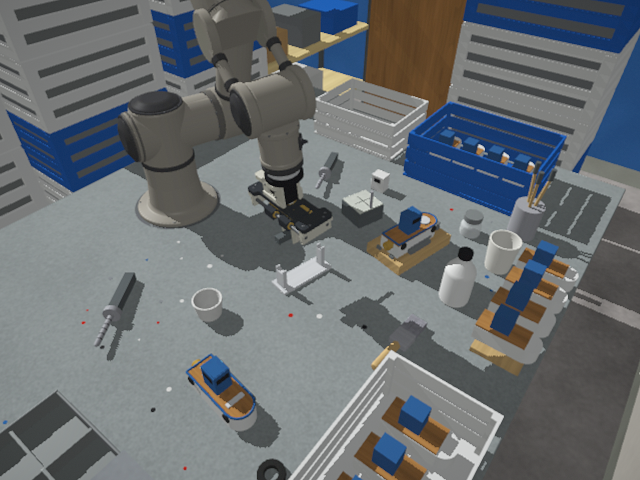

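View pics/side13.png

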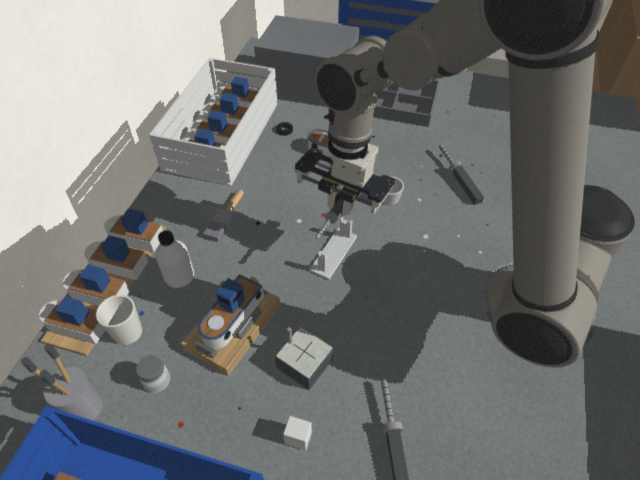

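```bash
python3 - <<'E'
from h import *
c=ld('wrist12'); t=onz(c,(325.5,66),.06); print('tip',t); print('rel', t-np.array([.4464,-.0338,.0645]))
go([.544,-.001,.1],-104.0)
E
```

```text
tip [0.4687058  0.06881687 0.06      ]
rel [ 0.0223058   0.10261687 -0.0045    ]
pos [ 0.4454 -0.0334  0.1491] xyaw -102.68 tilt [0.0395 0.0869] q [-0.31   0.31   1.901  0.119  0.923 -0.16 ] F [ 0.1 -0.5 -0.8] op 0.0154
shift [-0.0484  0.0556  0.088 ] twist 1.32
```

Emit:
send_rows --motion '[[[-0.01,0,0.02,0.4],[-0.025,0,0.05,0.8],[-0.042,0.01,0.08,1.3],[-0.0484,0.03,0.088,1.3],[-0.0484,0.05,0.088,1.3],[-0.0484,0.0556,0.088,1.3],[-0.0484,0.0556,0.088,1.3],[-0.0484,0.0556,0.088,1.3]]]'

```text
time: 21.3
tool_pos: [0.544, -0.0012, 0.1004]
tool_rot: [-1.553, 0.094, -1.815]
contact_force: [-0.5, -1.1, -0.7]
opening: 0.0158
```

```bash
python3 - <<'E'
from h import *
go([.544,-.001,.0585],-104.0)
for n in ('wrist','scene','side'): save(n,n+'14.png')
E
```

```text
pos [ 0.544  -0.0012  0.1004] xyaw -104.00 tilt [0.0398 0.0868] q [-0.194  0.528  1.698  0.119  0.897 -0.022] F [-0.5 -1.1 -0.7] op 0.0158
shift [ 0.0038  0.0417 -0.0008] twist -0.00
```

View pics/wrist14.png

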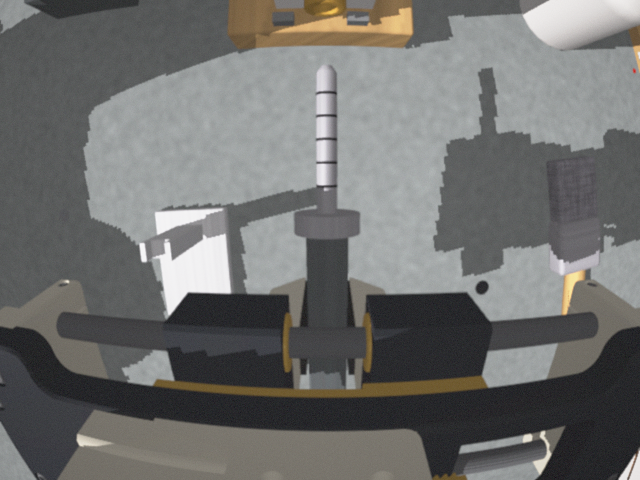

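View pics/scene14.png

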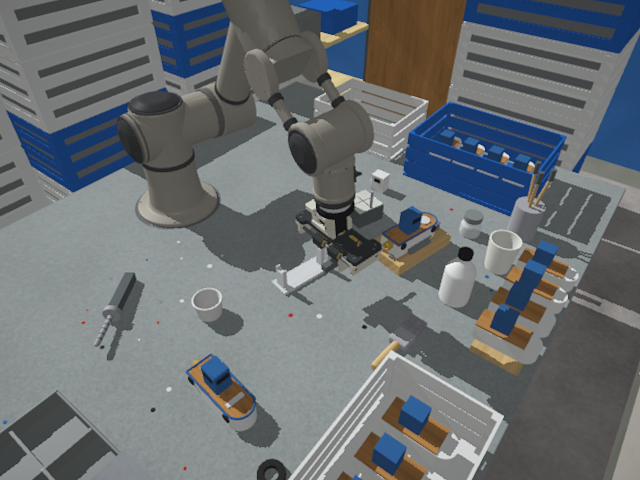

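Emit:
send_rows --motion '[[[0.001,0.01,0,0],[0.002,0.025,0,0],[0.003,0.037,-0.0008,0],[0.0038,0.0417,-0.0008,0],[0.0038,0.0417,-0.0008,0],[0.0038,0.0417,-0.0008,0]]]'

```text
time: 22.05
tool_pos: [0.5446, -0.0012, 0.0592]
tool_rot: [-1.551, 0.094, -1.815]
contact_force: [-0.0, -0.2, -0.6]
opening: 0.0157
```

```bash
python3 - <<'E'
from h import *
go([.544,-.001,.0585],-104.0)
for n in ('wrist','scene','side'): save(n,n+'15.png')
f=cv2.imread('pics/wrist15.png');cv2.imwrite('pics/c19.png',cv2.resize(f[0:120,250:400],None,fx=5,fy=5,interpolation=cv2.INTER_CUBIC))
f=cv2.imread('pics/scene15.png');cv2.imwrite('pics/c20.png',cv2.resize(f[190:290,300:450],None,fx=5,fy=5,interpolation=cv2.INTER_CUBIC))
f=cv2.imread('pics/side15.png');cv2.imwrite('pics/c21.png',cv2.resize(f[190:360,170:350],None,fx=3.5,fy=3.5,interpolation=cv2.INTER_CUBIC))
E
```

```text
pos [ 0.5446 -0.0012  0.0592] xyaw -104.00 tilt [0.0416 0.0865] q [-0.194  0.59   1.731  0.13   0.801 -0.038] F [-0.  -0.2 -0.6] op 0.0157
shift [ 0.      0.0007 -0.0007] twist 0.00
```

View pics/c19.png

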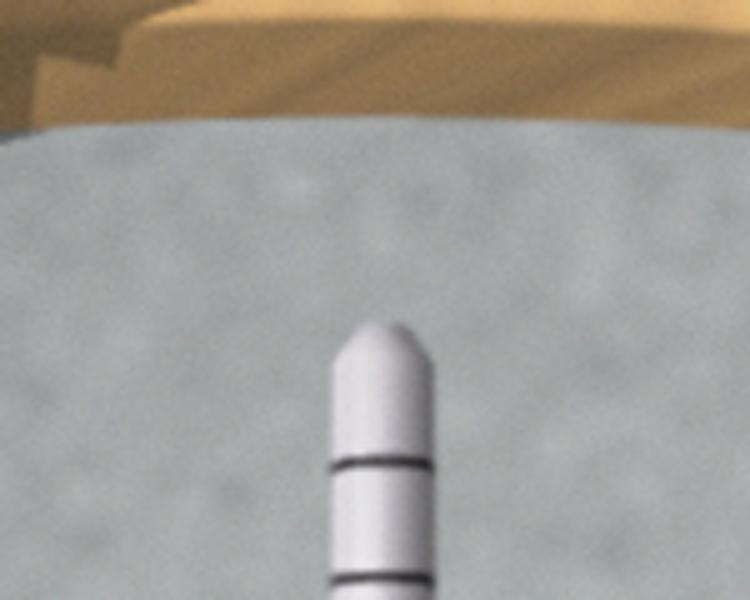

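View pics/c20.png

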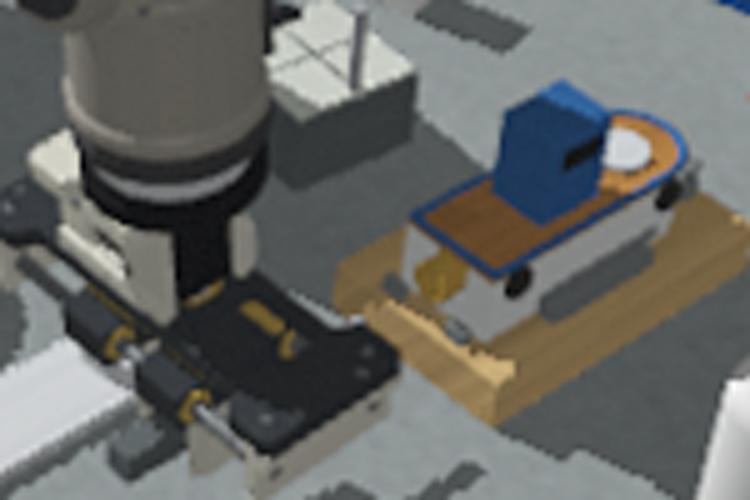

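View pics/c21.png

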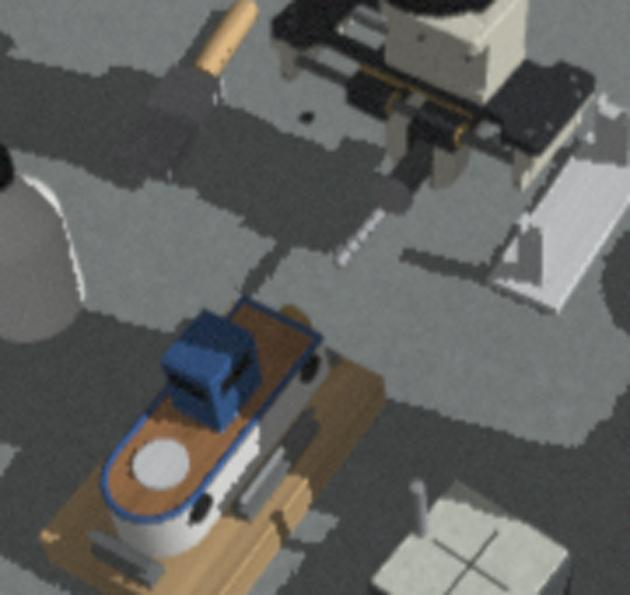

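```bash
python3 - <<'E'
from h import *
np.set_printoptions(precision=4,suppress=True)
Y=np.radians(76.0);u=np.array([np.cos(Y),np.sin(Y)]);n=np.array([-u[1],u[0]])
go(np.array([.5446,-.0012,.0587])+np.r_[u*.03,0],-104.0)
c=ld('wrist14'); t=onz(c,(325.5,66),.0959)[:2]; 
for p in [(305,8),(345,8),(325,8)]: q=onz(c,p,.054)[:2]; print(q, q@n-t@n)
c=ld('wrist15'); t=onz(c,(326.5,65),.0547)[:2]; print('tip',t)
print('w9 tube rel', [(.57949-t[0])*n[0]+(.14284-t[1])*n[1]], 'along',(np.array([.5795,.1428])-t)@u)
f=cv2.imread('pics/wrist14.png');cv2.imwrite('pics/c22.png',cv2.resize(f[0:80,260:390],None,fx=6,fy=6,interpolation=cv2.INTER_CUBIC))
E
```

```text
pos [ 0.5448 -0.0012  0.0596] xyaw -103.99 tilt [0.0423 0.0863] q [-0.194  0.589  1.731  0.13   0.801 -0.038] F [-0.3 -0.3 -1. ] op 0.0155
shift [-0.0297  0.0037 -0.0002] twist 0.01
[0.5697 0.146 ] 0.00989885496056453
[0.5897 0.1411] -0.010646822660625999
[0.5797 0.1434] -0.0003671700733823835
tip [0.5698 0.1012]
w9 tube rel [np.float64(0.0006408029915659624)] along 0.04266867628903353
```

View pics/c22.png

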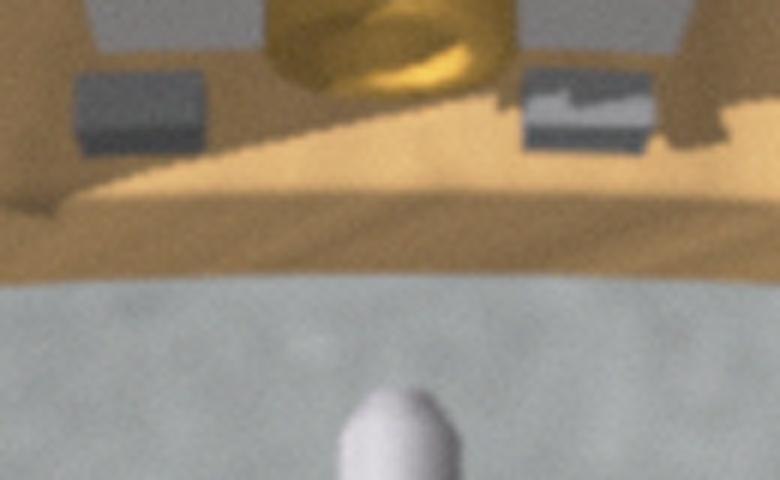

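Emit:
send_rows --motion '[[[-0.01,0.0012,0,0],[-0.02,0.0025,0,0],[-0.0297,0.0037,0,0],[-0.0297,0.0037,0,0],[-0.0297,0.0037,0,0]]]'

```text
time: 22.7
tool_pos: [0.5521, 0.0284, 0.0587]
tool_rot: [-1.551, 0.094, -1.814]
contact_force: [-0.7, -0.2, -1.2]
opening: 0.0158
```

```bash
python3 - <<'E'
from h import *
Y=np.radians(76.0);u=np.array([np.cos(Y),np.sin(Y)]);n=np.array([-u[1],u[0]])
go(np.array([.5446,-.0012,.0587])+np.r_[u*.05,0],-104.0)
for nn in ('wrist','scene','side'): save(nn,nn+'16.png')
f=cv2.imread('pics/wrist16.png');cv2.imwrite('pics/c19.png',cv2.resize(f[0:100,260:390],None,fx=6,fy=6,interpolation=cv2.INTER_CUBIC))
f=cv2.imread('pics/side16.png');cv2.imwrite('pics/c21.png',cv2.resize(f[210:310,220:320],None,fx=6,fy=6,interpolation=cv2.INTER_CUBIC))
f=cv2.imread('pics/scene16.png');cv2.imwrite('pics/c20.png',cv2.resize(f[200:290,340:460],None,fx=6,fy=6,interpolation=cv2.INTER_CUBIC))
E
```

```text
pos [0.5521 0.0284 0.0587] xyaw -103.92 tilt [0.0422 0.0863] q [-0.136  0.599  1.712  0.127  0.804  0.021] F [-0.7 -0.2 -1.2] op 0.0158
shift [-0.0194  0.0018 -0.0001] twist 0.08
```

View pics/c19.png

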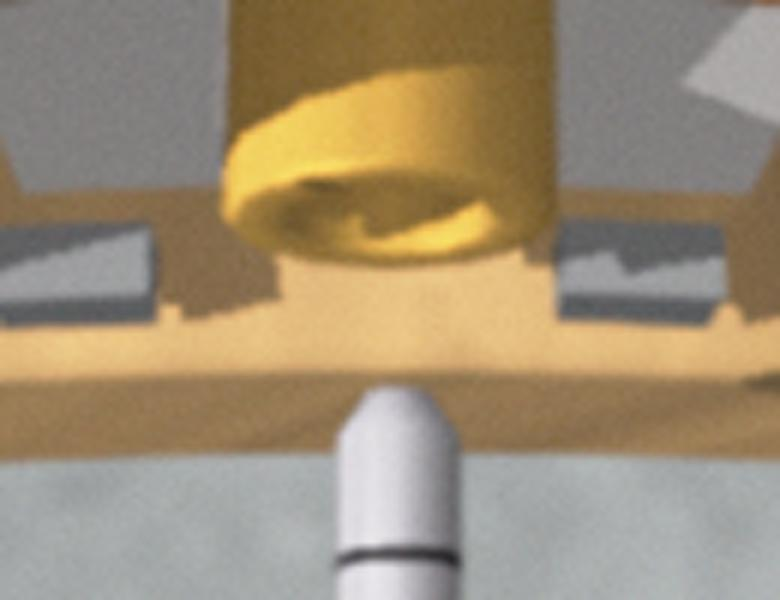

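View pics/c21.png

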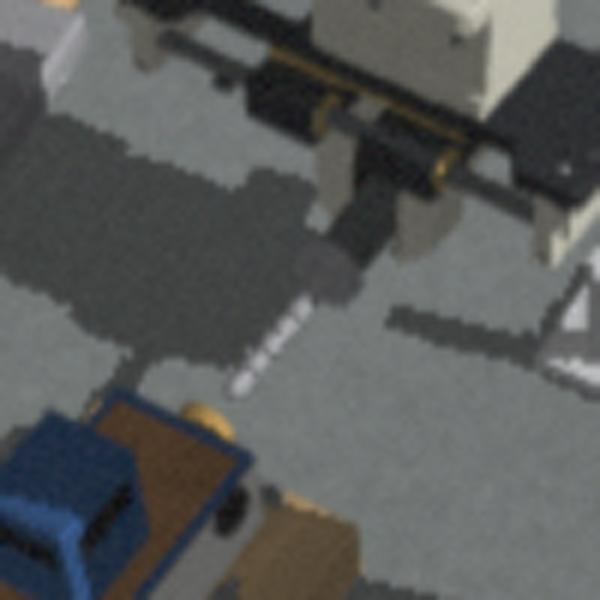

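View pics/c20.png

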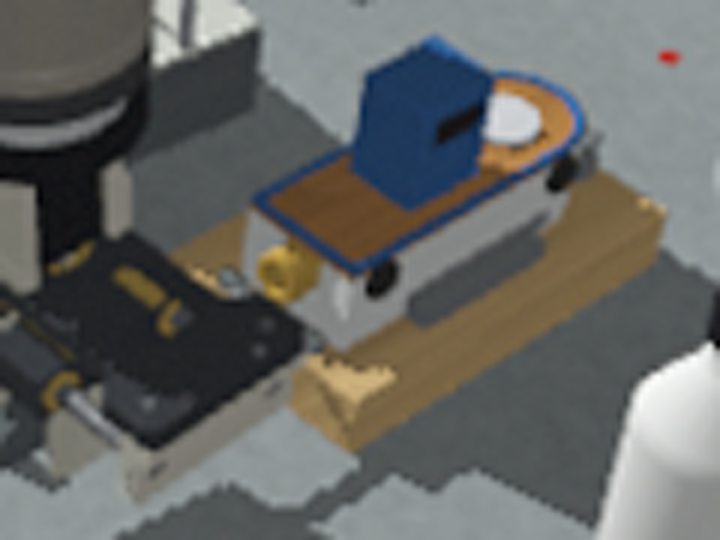

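```bash
python3 - <<'E'
from h import *
s=sensors.observe();R=Rr.from_euler('xyz',s['tool_rot']).as_matrix()
Y=np.radians(76.0);print(R.T@np.array([np.cos(Y),np.sin(Y),0]), R.T@np.array([0,0,1]))
E
```

```text
[-0.99557896  0.0939103  -0.00183927] [-0.0939283  -0.99537574  0.02011489]
```

Emit:
send_rows --motion '[[[-0.008,0.0007,-0.0004,0.1],[-0.016,0.0015,-0.0004,0.1],[-0.023,0.0022,-0.0005,0.1],[-0.03,0.0028,-0.0005,0.1],[-0.03,0.0028,-0.0005,0.1]]]'

```text
time: 23.35
tool_pos: [0.559, 0.0581, 0.0587]
tool_rot: [-1.551, 0.094, -1.816]
contact_force: [-1.3, -0.8, -0.9]
opening: 0.0157
```

```bash
python3 - <<'E'
from h import *
Y=np.radians(76.0);u=np.array([np.cos(Y),np.sin(Y)])
go(np.array([.5517,.0284,.0587])+np.r_[u*.065,0],-104.0)
save('wrist','wrist17.png'); f=cv2.imread('pics/wrist17.png');cv2.imwrite('pics/c19.png',cv2.resize(f[0:250,240:410],None,fx=3.5,fy=2.4,interpolation=cv2.INTER_CUBIC))
E
```

```text
pos [0.559  0.0581 0.0587] xyaw -104.02 tilt [0.0423 0.0864] q [-0.08   0.61   1.689  0.124  0.811  0.082] F [-1.3 -0.8 -0.9] op 0.0157
shift [-0.0343  0.0032  0.    ] twist -0.02
```

View pics/c19.png

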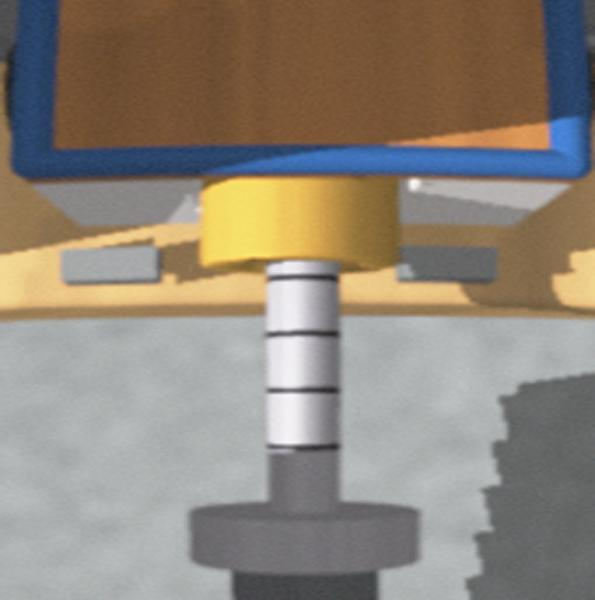

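Emit:
send_rows --motion '[[[-0.008,0.0008,0,0],[-0.016,0.0015,0,0],[-0.024,0.0023,0,0],[-0.032,0.003,0,0],[-0.034,0.0032,0,0],[-0.034,0.0032,0,0]]]'

```text
time: 24.0
tool_pos: [0.5673, 0.0912, 0.0586]
tool_rot: [-1.551, 0.094, -1.815]
contact_force: [0.0, -0.4, -1.7]
opening: 0.0156
```

```bash
python3 - <<'E'
from h import *
Y=np.radians(76.0);u=np.array([np.cos(Y),np.sin(Y)])
go(np.array([.5517,.0284,.0587])+np.r_[u*.075,0],-104.0)
save('wrist','wrist18.png'); f=cv2.imread('pics/wrist18.png');cv2.imwrite('pics/c19.png',cv2.resize(f[0:250,240:410],None,fx=3.5,fy=2.4,interpolation=cv2.INTER_CUBIC))
E
```

```text
pos [0.5673 0.0912 0.0586] xyaw -103.99 tilt [0.0421 0.0862] q [-0.019  0.625  1.656  0.119  0.823  0.147] F [ 0.  -0.4 -1.7] op 0.0156
shift [-0.0102  0.0009  0.0001] twist 0.01
```

View pics/c19.png

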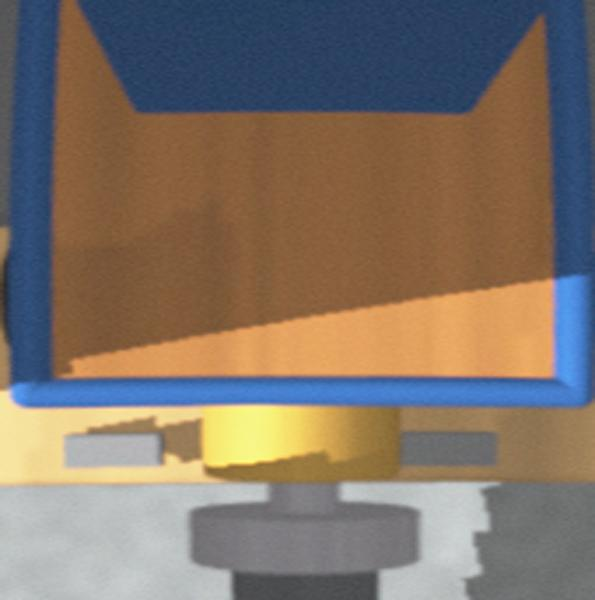

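Emit:
send_rows --motion '[[[-0.002,0.0002,0,0],[-0.004,0.0004,0,0],[-0.006,0.0005,0,0],[-0.007,0.0006,0,0]]]'

```text
time: 24.45
tool_pos: [0.5689, 0.0975, 0.0587]
tool_rot: [-1.551, 0.093, -1.815]
contact_force: [-0.9, -3.2, -0.5]
opening: 0.0159
```

```bash
python3 - <<'E'
from h import *
Y=np.radians(76.0);u=np.array([np.cos(Y),np.sin(Y)])
go(np.array([.5517,.0284,.0587])+np.r_[u*.075,0],-104.0)
save('wrist','wrist19.png'); f=cv2.imread('pics/wrist19.png');cv2.imwrite('pics/c19.png',cv2.resize(f[0:250,240:410],None,fx=3.5,fy=2.4,interpolation=cv2.INTER_CUBIC))
E
```

```text
pos [0.5689 0.0975 0.0587] xyaw -104.00 tilt [0.0418 0.0857] q [-0.007  0.629  1.649  0.117  0.826  0.16 ] F [-0.9 -3.2 -0.5] op 0.0159
shift [-0.0037  0.0003  0.    ] twist 0.00
```

View pics/c19.png

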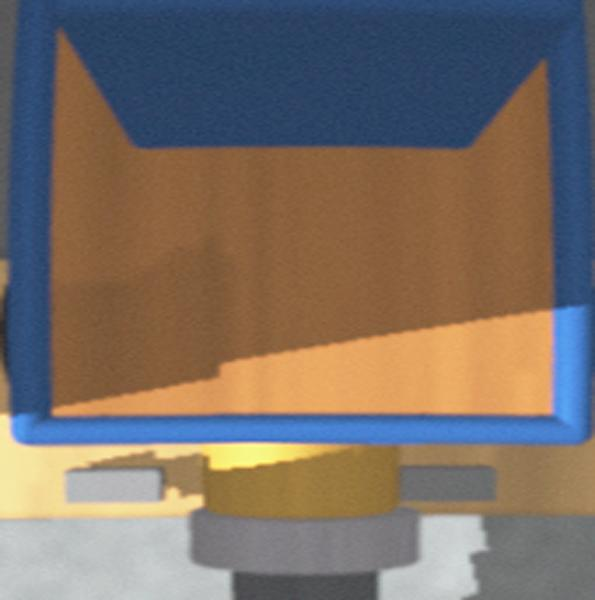

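Emit:
send_rows --motion '[[[-0.001,0.0001,0,0],[-0.002,0.0002,0,0],[-0.003,0.0003,0,0],[-0.003,0.0003,0,0],[-0.003,0.0003,0,0],[-0.003,0.0003,0,0]]]'

```text
time: 25.1
tool_pos: [0.5691, 0.0982, 0.0586]
tool_rot: [-1.552, 0.09, -1.815]
contact_force: [-4.8, -13.3, 2.1]
opening: 0.0154
```

```bash
python3 - <<'E'
from h import *
Y=np.radians(76.0);u=np.array([np.cos(Y),np.sin(Y)])
go(np.array([.5517,.0284,.0587])+np.r_[u*.075,0],-104.0)
for nn in ('wrist','scene','side'): save(nn,nn+'20.png')
f=cv2.imread('pics/wrist20.png');cv2.imwrite('pics/c19.png',cv2.resize(f[0:250,240:410],None,fx=3.5,fy=2.4,interpolation=cv2.INTER_CUBIC))
f=cv2.imread('pics/side20.png');cv2.imwrite('pics/c21.png',cv2.resize(f[230:380,170:320],None,fx=4,fy=4,interpolation=cv2.INTER_CUBIC))
E
```

```text
pos [0.5691 0.0982 0.0586] xyaw -103.99 tilt [0.0404 0.0828] q [-0.004  0.63   1.647  0.113  0.828  0.166] F [ -4.8 -13.3   2.1] op 0.0154
shift [-0.0031  0.0002  0.    ] twist 0.01
```

View pics/c19.png

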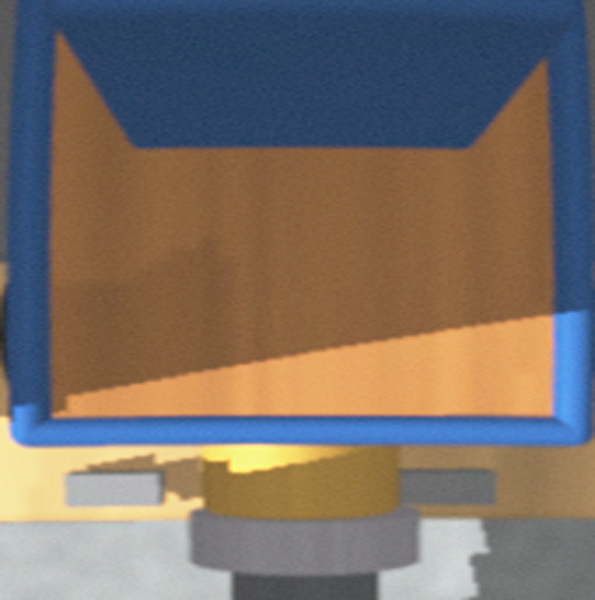

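View pics/c21.png

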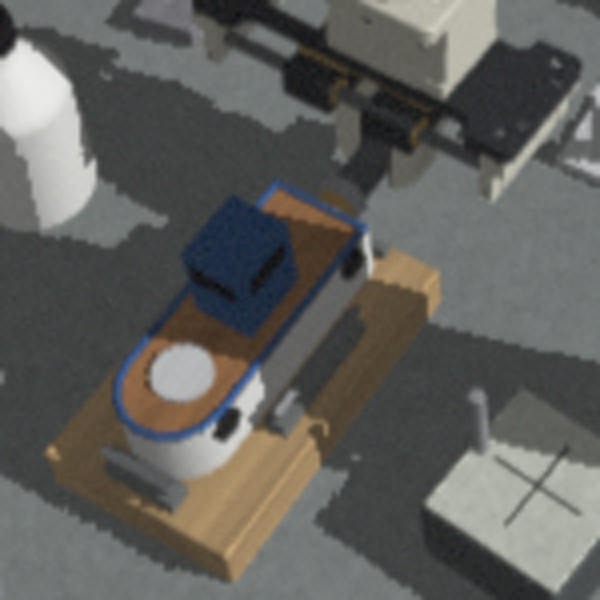

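Emit:
send_rows --motion '[[[0.006,-0.0006,0,0],[0.016,-0.0015,0,0],[0.028,-0.0026,0,0],[0.04,-0.0037,0,0],[0.055,-0.0051,0,0],[0.075,-0.007,0,0],[0.1,-0.0093,0,0],[0.1,-0.0093,0,0]]]'

```text
time: 26.05
tool_pos: [0.544, -0.0022, 0.0588]
tool_rot: [-1.552, 0.09, -1.818]
contact_force: [0.5, 0.2, -1.8]
opening: 0.0158
```

```bash
python3 - <<'E'
from h import *
go([.5448,-.0012,.16],-104.0)
for nn in ('wrist','scene','side'): save(nn,nn+'21.png')
E
```

```text
pos [ 0.544  -0.0022  0.0588] xyaw -104.17 tilt [0.0404 0.0822] q [-0.193  0.59   1.732  0.124  0.8   -0.03 ] F [ 0.5  0.2 -1.8] op 0.0158
shift [-0.0102 -0.1006  0.0024] twist -0.17
```

View pics/wrist21.png

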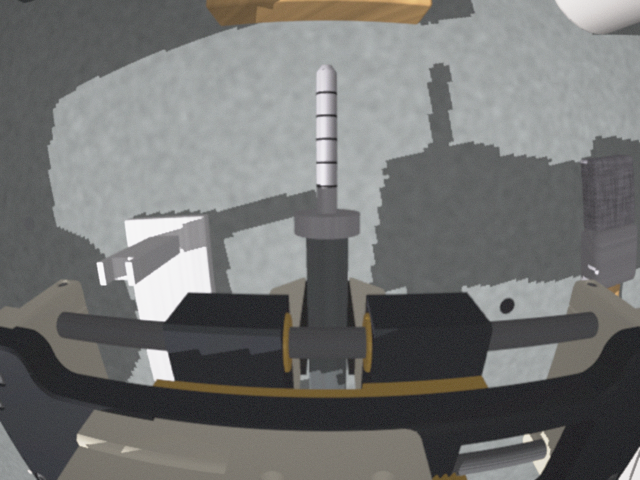

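Emit:
send_rows --motion '[[[-0.001,-0.01,0,0],[-0.003,-0.03,0,0],[-0.006,-0.06,0.001,0],[-0.009,-0.09,0.002,0],[-0.0102,-0.1,0.0024,-0.1],[-0.0102,-0.1006,0.0024,-0.1],[-0.0102,-0.1006,0.0024,-0.1]]]'

```text
time: 26.9
tool_pos: [0.5447, 0.0019, 0.1592]
tool_rot: [-1.553, 0.09, -1.814]
contact_force: [-1.7, -0.1, -1.1]
opening: 0.0156
```

```bash
python3 - <<'E'
from h import *
go([.4094,.1626,.16],-104.0)
for nn in ('side',): save(nn,nn+'22.png')
c=ld('side22')
E
```

```text
pos [0.5447 0.0019 0.1592] xyaw -103.92 tilt [0.0392 0.0832] q [-0.186  0.451  1.634  0.104  1.035  0.006] F [-1.7 -0.1 -1.1] op 0.0156
shift [-0.123   0.0073 -0.1702] twist 0.08
```

View pics/side22.png

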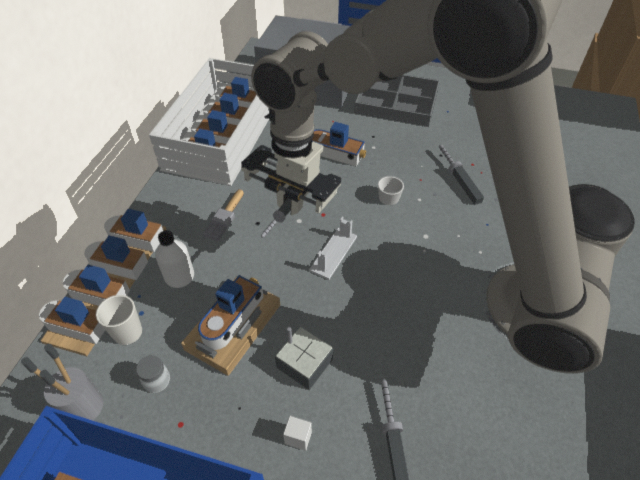

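Emit:
send_rows --motion '[[[-0.015,0,-0.03,0],[-0.04,0.002,-0.065,0],[-0.065,0.004,-0.1,0],[-0.09,0.006,-0.135,0],[-0.115,0.007,-0.165,0],[-0.123,0.0073,-0.17,0],[-0.123,0.0073,-0.17,0],[-0.123,0.0073,-0.17,0]]]'

```text
time: 27.75
tool_pos: [0.41, 0.1621, 0.1592]
tool_rot: [-1.554, 0.09, -1.814]
contact_force: [1.1, 1.5, -0.8]
opening: 0.016
```

```bash
python3 - <<'E'
from h import *
go([.4094,.1626,.105],-104.0)
for nn in ('wrist','scene','side'): save(nn,nn+'23.png')
E
```

```text
pos [0.41   0.1621 0.1592] xyaw -103.92 tilt [0.0378 0.083 ] q [0.151 0.269 1.927 0.098 0.898 0.335] F [ 1.1  1.5 -0.8] op 0.0160
shift [ 0.0045  0.054  -0.0016] twist 0.08
```

View pics/wrist23.png

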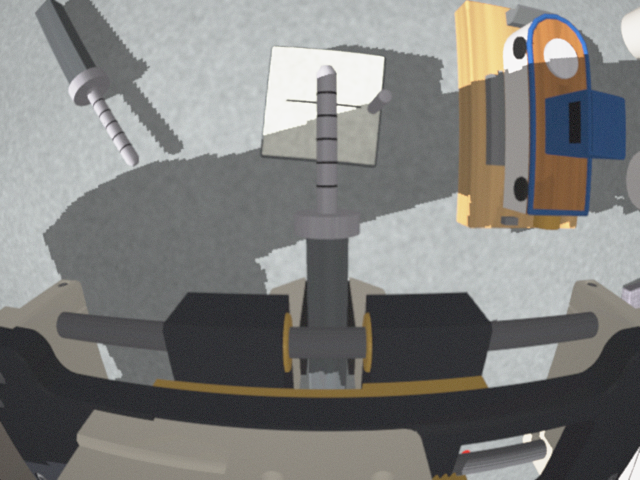

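View pics/side23.png

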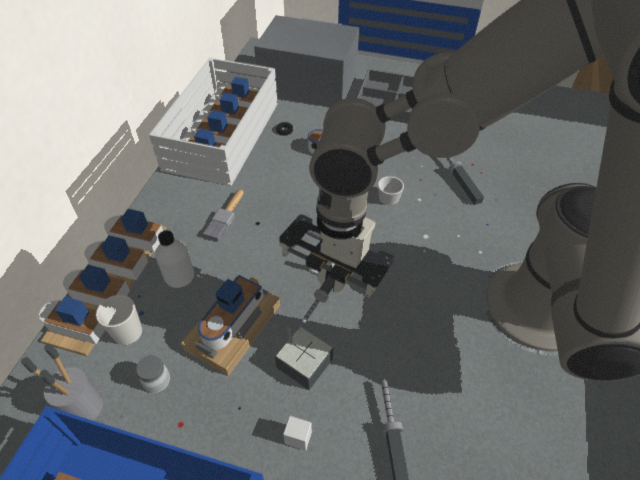

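Now down to the reading height.

Emit:
send_rows --motion '[[[0.001,0.01,0,0],[0.002,0.025,-0.001,0],[0.003,0.04,-0.0016,0],[0.0045,0.05,-0.0016,0],[0.0045,0.054,-0.0016,0],[0.0045,0.054,-0.0016,0],[0.0045,0.054,-0.0016,0]]]'

```text
time: 28.6
tool_pos: [0.4099, 0.1621, 0.1054]
tool_rot: [-1.554, 0.09, -1.816]
contact_force: [0.5, -0.1, -0.9]
opening: 0.0154
```

```bash
python3 - <<'E'
from h import *
go([.4094,.1626,.105],-104.0)
for nn in ('wrist','scene','side'): save(nn,nn+'24.png')
f=cv2.imread('pics/wrist24.png');cv2.imwrite('pics/e1.png',cv2.resize(f[30:170,240:400],None,fx=4.2,fy=4.2,interpolation=cv2.INTER_CUBIC))
f=cv2.imread('pics/side24.png');cv2.imwrite('pics/e2.png',cv2.resize(f[270:390,260:350],None,fx=5,fy=5,interpolation=cv2.INTER_CUBIC))
f=cv2.imread('pics/scene24.png');cv2.imwrite('pics/e3.png',cv2.resize(f[150:240,310:410],None,fx=6,fy=6,interpolation=cv2.INTER_CUBIC))
E
```

```text
pos [0.4099 0.1621 0.1054] xyaw -104.04 tilt [0.0386 0.0833] q [0.15  0.358 1.992 0.113 0.744 0.315] F [ 0.5 -0.1 -0.9] op 0.0154
shift [-0.0003  0.0004 -0.0007] twist -0.04
```

View pics/e1.png

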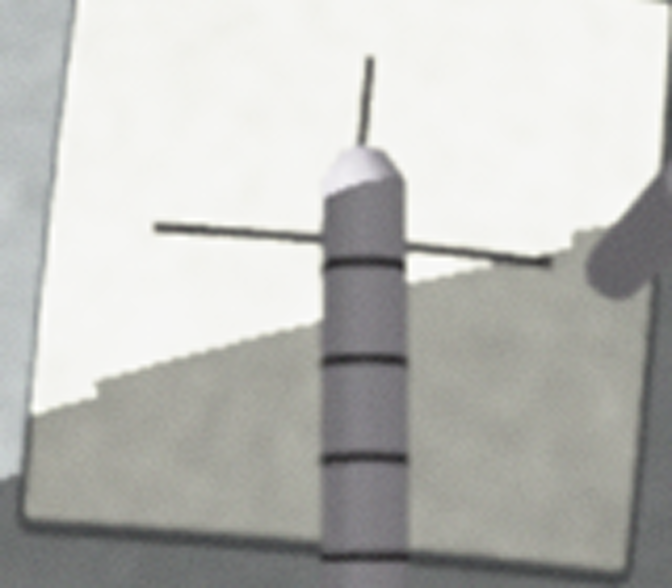

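View pics/e2.png

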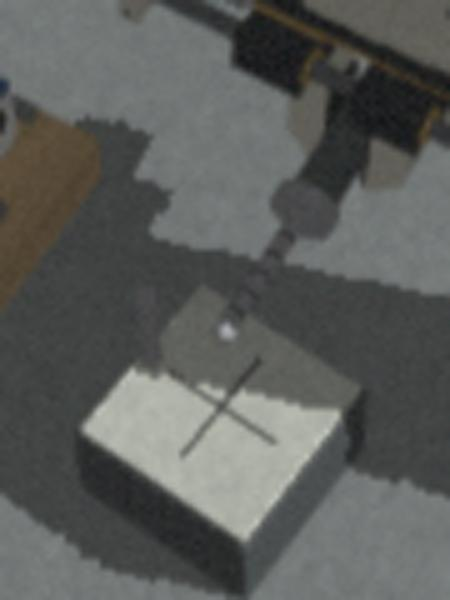

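View pics/e3.png

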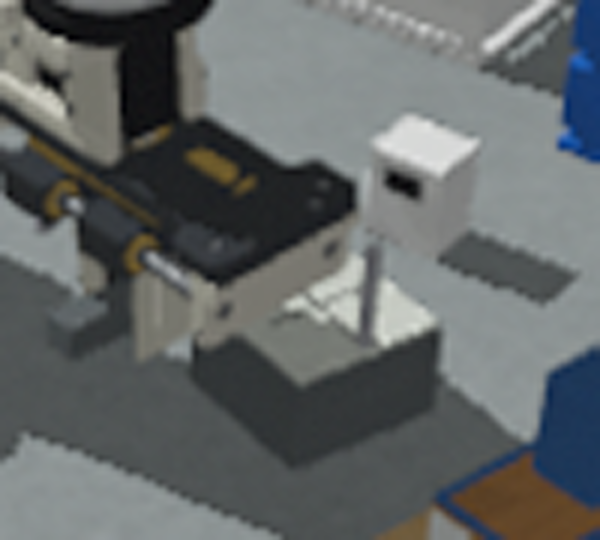

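```bash
python3 - <<'E'
from h import *
np.set_printoptions(precision=4,suppress=True)
w=ld('wrist24');s=ld('side24'); a=lambda x,y:(240+x/4.2,30+y/4.2); b=lambda x,y:(260+x/5,270+y/5)
print('wrist tip',onz(w,a(362,150),.1),'cross',onz(w,a(348,244),.05),'mid ends',onz(w,a(354,244.5),.05))
print('side tip',onz(s,b(226,331),.1),'cross',onz(s,b(221,409),.05))
print('tri tip',tri(w,a(362,150),s,b(226,331)))
print('post top w',onz(w,a(672,170),.1)) 
k=[onz(w,a(*p),.05) for p in [(75,0),(670,5),(628,572),(25,522)]];print('corners',np.array(k))
t=sensors.observe();print(t['tool_pos']+[.0256,.1029,-.005])
E
```

```text
wrist tip [0.435  0.2644 0.1   ] cross [0.4342 0.2654 0.05  ] mid ends [0.4349 0.2652 0.05  ]
side tip [0.4334 0.2592 0.1   ] cross [0.4345 0.2651 0.05  ]
tri tip (array([0.4334, 0.2626, 0.1064]), np.float64(0.0022815864182788195))
post top w [0.463  0.2563 0.1   ]
corners [[0.4088 0.307  0.05  ]
 [0.4825 0.2883 0.05  ]
 [0.4582 0.217  0.05  ]
 [0.3865 0.2419 0.05  ]]
[0.4355 0.2651 0.1006]
```

```bash
python3 - <<'E'
from h import *
np.set_printoptions(precision=4,suppress=True)
f=cv2.imread('pics/side24.png');cv2.imwrite('pics/e4.png',cv2.resize(f[310:365,275:335],None,fx=11,fy=11,interpolation=cv2.INTER_CUBIC))
s=ld('side24');w=ld('wrist24')
for z in (.096,.1,.104): print(proj(s,[.4350,.2644,z]),proj(w,[.435,.2644,z]))
print('post',onz(s,(260+147/5,270+288/5),.1), proj(s,[.467,.2547,.1]))
# level check: collar & tip heights via tool frame
c=ld('wrist12')
E
```

```text
[303.5233 339.5219] [326.0464  68.1264]
[303.4755 338.4455] [326.1922  65.6509]
[303.4275 337.3619] [326.346   63.0441]
post [0.4663 0.2505 0.1   ] [288.298  329.4484]
```

View pics/e4.png

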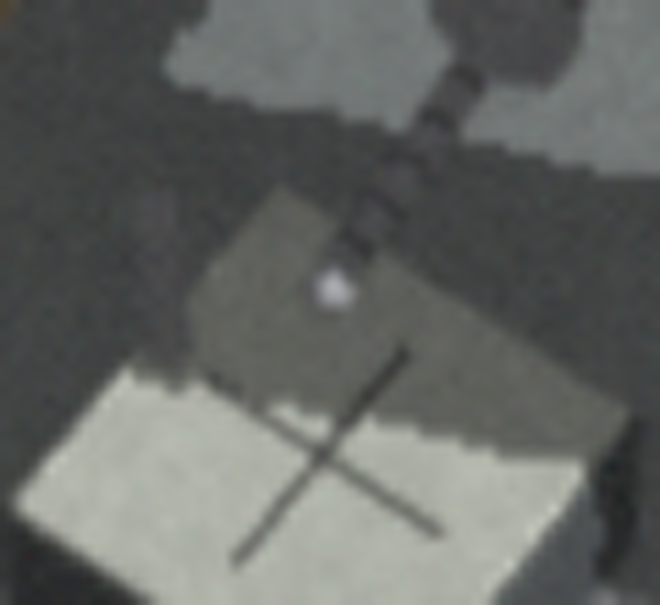

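Emit:
send_rows --motion '[[[-0.0005,0,0,0],[-0.0005,0,0,0],[-0.0005,0,0,0],[-0.0005,0,0,0]]]'

```text
time: 29.15
tool_pos: [0.41, 0.1627, 0.1057]
tool_rot: [-1.553, 0.091, -1.815]
contact_force: [0.3, -0.5, -1.7]
opening: 0.0156
```

```bash
python3 - <<'E'
from h import *
go([.4094,.1626,.105],-104.0)
for nn in ('wrist','scene','side'): save(nn,nn+'25.png')
f=cv2.imread('pics/side25.png');cv2.imwrite('pics/e2.png',cv2.resize(f[240:400,170:350],None,fx=4,fy=3.7,interpolation=cv2.INTER_CUBIC))
t=sensors.observe();print(t['qvel'].round(3),t['tool_pos']+[.0256,.1029,-.005])
E
```

```text
pos [0.41   0.1627 0.1057] xyaw -104.02 tilt [0.0392 0.0834] q [0.152 0.357 1.991 0.113 0.744 0.316] F [ 0.3 -0.5 -1.7] op 0.0156
shift [ 0.0003  0.0007 -0.0006] twist -0.02
[ 0.001  0.001 -0.    -0.    -0.     0.001] [0.4356435  0.26558745 0.10068933]
```

View pics/wrist25.png

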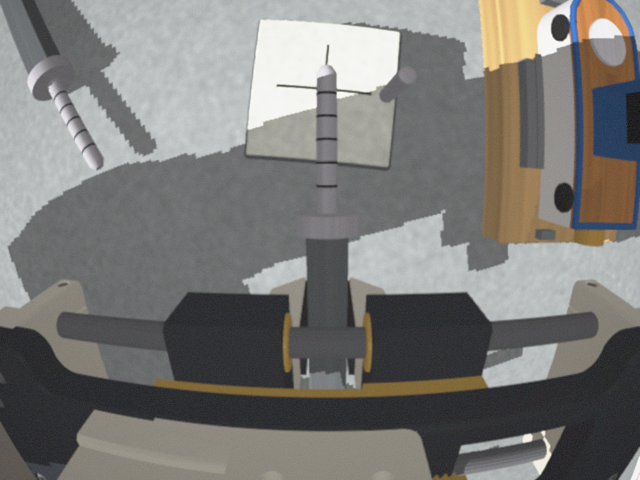

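View pics/e2.png

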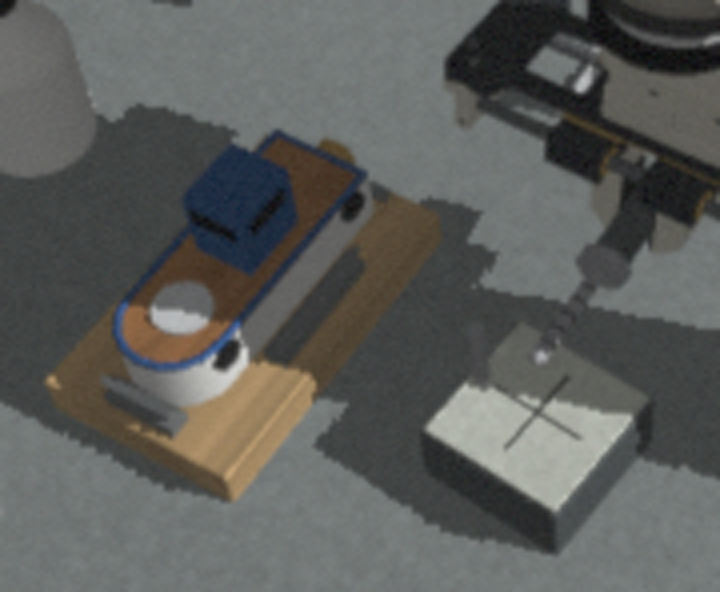

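View pics/scene25.png

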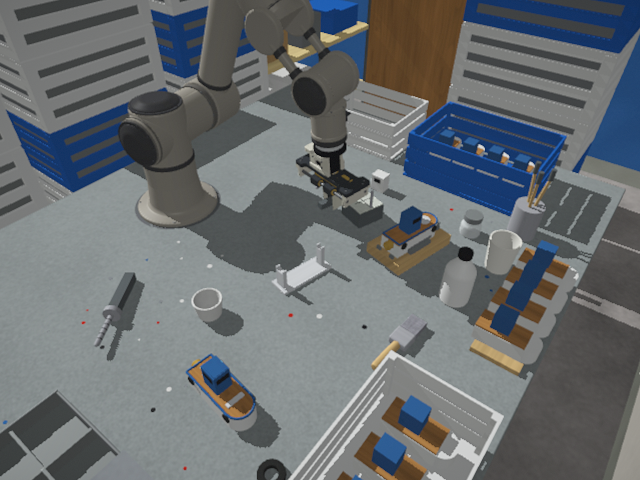

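The boat sits flat in the cradle, and the rod is held still with its tip over the cross at z of about 0.1005 m. The other boat and the clutter have not moved, so I am handing in.

```bash
python3 - <<'E'
from h import *
hand_in(); print(sensors.observe()['time'])
E
```

```text
the job is handed in; nothing more can be done
the job is handed in; nothing more can be done
```

I finished the task and handed it in at about 29 s. The round-tag boat is home in the cradle with its bow to the stop. I pushed the smallest gauge rod into its stern tube until the collar stopped, held it there for about 0.3 s at roughly 14 N, and pulled it right out.

**One mistake:** my first turn of the boat went the wrong way and drove the last joint to its limit, which left the gripper tilted about 5°. I set the boat down on the open bench and gripped it again so it hung level before going into the cradle. The tilt lies along the rod, so it did not tip the rod when I picked it up.

**Last checks:**
- **Boat:** the last pictures show it flat in the pocket after the rod came out, bow at the stop. The bar-tag boat and the clutter looked unmoved.
- **Rod:** it is held at rest, clear of everything. From the arm's position the tip is at about (0.4356, 0.2656, 0.1007), against a read point of about (0.435, 0.2655, 0.100).
- **Level:** the rod is level to about 0.2°, judged from how little the gripper's tilt changed after the pick-up.
- **Disagreement:** a first combined reading from the wrist and side cameras put the tip about 6 mm too high. I had marked the wrong spot on the tip. At the corrected spot, the side view matched the expected height to within about a pixel, roughly 3 to 4 mm.

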